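# Set up the plaster mould: guide pins and hanging core

## Task

Set up the mould: take the guide pins that are in the wooden rack, in the order red, yellow, blue, and fit each into the bore ringed in its colour - lean it clearly (about 15 degrees), tip the low edge of its foot into the bore, then straighten it and slide it fully home. Then hook the core's hanger over the rail of the casting tray near its right-hand post (the robot's right) and, keeping it on the rail, slide it left until it hangs centred on the red band. Leave the mallet and mug alone.

Things in the scene. Friction and masses are not known exactly. Their poses are not given: they have to be found in the camera images.
- pin_red: guide pin, red plastic head: round head 32 mm in diameter and 45 mm long on a steel shank 24 mm in diameter and 50 mm long, 95 mm in all, 0.15 kg, not every one present; origin at the centre of the shank's foot, z along the pin towards the head. At the start it stands head up in a hole of the pin rack, foot 10 mm above the table
- pin_yellow: guide pin, yellow plastic head: round head 32 mm in diameter and 45 mm long on a steel shank 24 mm in diameter and 50 mm long, 95 mm in all, 0.15 kg, not every one present; origin at the centre of the shank's foot, z along the pin towards the head. At the start it stands head up in a hole of the pin rack, foot 10 mm above the table
- pin_blue: guide pin, blue plastic head: round head 32 mm in diameter and 45 mm long on a steel shank 24 mm in diameter and 50 mm long, 95 mm in all, 0.15 kg, not every one present; origin at the centre of the shank's foot, z along the pin towards the head. At the start it stands head up in a hole of the pin rack, foot 10 mm above the table
- bore_red (a point): centre of the mouth of the bore with the red ring round it, on the flat top of the mould base, 60 mm above the table; straight bore 25.5 mm in diameter, right through, hardly chamfered; fully home, the pin's head rests on the block and the foot is 50 mm below this point
- bore_yellow (a point): centre of the mouth of the bore with the yellow ring round it, on the flat top of the mould base, 60 mm above the table; straight bore 25.5 mm in diameter, right through, hardly chamfered; fully home, the pin's head rests on the block and the foot is 50 mm below this point
- bore_blue (a point): centre of the mouth of the bore with the blue ring round it, on the flat top of the mould base, 60 mm above the table; straight bore 25.5 mm in diameter, right through, hardly chamfered; fully home, the pin's head rests on the block and the foot is 50 mm below this point
- mould_base: fixed aluminium block 110 x 190 x 60 mm (x, y, z) with the three bores; origin at the centre of its underside
- pin_rack: fixed wooden rack 70 x 190 x 40 mm with a row of three loose holes, 62 mm apart along its y, 27 mm in diameter and 30 mm deep; origin at the centre of its underside
- casting_tray: fixed grey tray 140 x 300 mm, 25 mm high, with a round steel rail 12 mm in diameter along its y over its middle, between two posts 142 mm either side of the middle (16 mm thick, 183 mm high); top of the rail 180 mm above the table; origin at the centre of the underside; its x points away from the robot
- rail_mark: red band 30 mm wide painted on the rail; origin at the band's middle on top of the rail; y along the rail to the robot's left, x away from the robot
- core: loose white plaster core, 0.4 kg: a disc 80 mm in diameter, 40 mm high, under a steel strip hook 24 mm wide and an orange grip; 180 mm tall, stands on the table at the start; origin at the centre of the underside, z up. Hook it from the robot's side of the rail, its +x away from the robot, disc below and tongue above the rail, then lower it. Hanging, its underside is 52 mm above the table
- core_grip (a point): middle of the core's orange grip, 22 x 22 mm across its x and y and 48 mm tall, on the axis at z = 156 mm of the core
- hook_seat (a point): point on the core's axis, z = 128 mm in its frame, that lies on top of the rail when the core hangs on it. The strip's back leg runs at x = -10 to -15 mm from the disc up to the roof over this point; its short tongue, at x = +10 to +15 mm, reaches down to z = 93 mm; between them 20 mm, open downward
- mallet: wooden mallet, 235 mm, bystander
- mug: white mug, bystander
Things that resemble listed ones, but are neither listed nor needed, are in the scene too. Of the things shaped like the pin_blue, the blue one is meant.

How it is judged:
By the outcome, as a careful person would: the job done as asked, in the order asked, and still so for the second after the job is handed in, with the robot touching nothing.
Of pin_red, pin_yellow, pin_blue only 2 to 3 are there at a start; the rules pass over those that are not, and their reading is None.
At some moment in a run one of core may be knocked a few centimetres aside while the robot is not near it.
It also fails if it takes over 210 s, if anything falls off the work surface, if the arm or the gripper's body presses on something with over 40 N, if the wrist force passes 120 N, or if a joint passes its speed limit or range.

## Robot

A 6-joint arm with a two-finger parallel gripper is mounted at the origin on a cart in front of the work surface, level with it; the furniture and walls round the work are solid. World frame = base frame: x ahead of the robot, y to its left, z up, the work surface at z = 0. Lengths are in m, angles in rad, forces in N, time in s.
With the tool pointing down it reaches from about 0.375 to 0.9 m from the base axis. Payload 3.1 kg.
Tool frame: the origin (TCP) lies at the very end of the fingers, on their centre line; the grasp point (between the pads) lies 19 mm behind it; y points along the fingers, x is the direction in which the jaws open and shut, and the axes are right-handed (so a half turn about y gives the same grasp; the last joint's range is limited). The gripper opens to 85 mm and grips with 20 to 120 N. Pads are 22 mm wide; open, the fingers measure 114 mm over their backs; the gripper's body (76 mm by 85 mm) begins 54 mm behind the grasp point. The pads swing forward as they close: fully open they stand 13 mm farther back than shut.
Start: joints at [1.145, 0.527, 1.433, -0, 1.181, -0.178], TCP at [0.153, 0.606, 0.231] pointing down, gripper open.
Joint ranges: [-3.08, 3.08], [-0.75, 2.2], [0.22, 2.44], [-1.43, 4.57], [0, 2.65], [-2.85, 2.85]. Speed limits (rad/s): [2.79, 2.79, 3.14, 3.14, 3.14, 3.14].

## Interface

Orientations are given as a unit quaternion [w, x, y, z].
In Python, from cell import * gives the robot as it stands. The module is installed in compiled form; this text tells all that it offers.
- The arm moves only by the tool play_rows, never from a script. Its argument "commands" is a list of rows, each an object of numbers: "wx", "wy", "wz": the turn, a rotation vector about the tool's x, y, z in rad; "tx", "ty", "tz": the shift along the tool's x, y, z in cm; "hand": the gripper command: -1 is fully open, 1 is shut, values between are in proportion. In form: [{"wx": .., "wy": .., "wz": .., "tx": .., "ty": .., "tz": .., "hand": ..}, ...]. A call has 1 to 5 rows; each row is the pose to reach, as a shift and turn from the pose commanded when the call began, along the tool's axes at that moment; what a row does not reach only later rows make up. A row lasts 1/10 s, in which the tool goes at most 50 mm and 8.59 degrees, less where a joint would pass 70% of its speed; a pose out of reach is approached as far as the arm can. A call with a gripper value outside its range is refused whole. The fingers move at their own pace and stop on an object; "grip_force" is the grip in N (left out, the last holds). Time passes only in rows, so rows that repeat a pose let the fingers close. It gives the time, the measured TCP pose, the force and the opening at its end, in the units of the state.
- get_obs(): the state, without advancing time (a new reading comes with each control period).
- camera(name): name is "scene" or "side" or "wrist"; returns (picture, depth): 400x640x3 uint8, red, green, blue; 400x640 float32, m along the optical axis (not along the pixel's ray), 0 where there is no reading.
- calibration(name): a dict with "fx", "fy", "cx", "cy" (pixels), "k1" (the pictures are not rectified: a ray, as slopes to the right and down, at radius r is drawn at 1 + k1 r^2 times it, then the intrinsics apply), "view" (4x4, takes a point from world to camera coordinates). Camera axes: x right, y up, looking along -z (the intrinsics and any distortion apply to the point x, -y, -z); pixel columns grow to the right and rows downward; lengths in m; the calibration is good to about 2 mm. A picture is of the moment at which its call begins: read the wrist's pose just before it. calibration takes no time and is no camera call; for the wrist camera it gives the pose at the moment of the call.
- job_done(): hands the job in, once; it reports no verdict.
The state is a dict: "t": time; "joint_positions": joint angles; "joint_velocities": joint speeds; "joint_torque": joint torques, N m; "eef_pos": TCP position; "tcp_rot": TCP orientation; "contact_force": force on the tool from outside, world axes, zero at the start; "ft_torque": the same for the moment, N m; "opening": finger opening in m.
Only numpy, scipy, OpenCV 4.12 (cv2) and the standard library are available. Lean on these libraries where they do the work, as an engineer would, in place of code of your own. Each camera call takes 0.05 s, during which the arm holds its last target. There are 200 camera calls.

## Working session

There is one attempt and no reset: what is moved stays moved. The work goes in short steps, Python scripts to look and compute and a tool call to move; the robot and the scene stay as the last step left them, time stands still between calls to the robot, and variables do not carry over. Pictures are saved under pics/ and viewed, about 12 in all and at most 16, crops included, and the job is handed in when it is done.

Besides the shell and the picture viewer there is one more tool, called after "Request:" as a command line: name --argument value ..., lists and objects as JSON in quotes. play_rows: Moves the arm, as the interface text tells. Its arguments: {"type":"object","properties":{"commands":{"type":"array","items":{"type":"object","properties":{"wx":{"type":"number"},"wy":{"type":"number"},"wz":{"type":"number"},"tx":{"type":"number"},"ty":{"type":"number"},"tz":{"type":"number"},"hand":{"type":"number"}}}},"grip_force":{"type":"number"}},"required":["commands"]}

```bash
mkdir -p pics; ls
cat > h.py <<'E'
from cell import *
import numpy as np, cv2
from scipy.spatial.transform import Rotation as R
def save(name,fn):
    cal=calibration(name); im,d=camera(name)
    np.savez('pics/'+fn+'.npz',im=im,d=d,**{k:np.array(v) for k,v in cal.items()})
    cv2.imwrite('pics/'+fn+'.png',im[:,:,::-1]); return im,d,cal
def load(fn):
    z=np.load('pics/'+fn+'.npz'); return z['im'],z['d'],{k:z[k] for k in('fx','fy','cx','cy','k1','view')}
def slopes(c,u,v):
    x=(np.asarray(u,float)-c['cx'])/c['fx'];y=(np.asarray(v,float)-c['cy'])/c['fy']
    rd=np.hypot(x,y);r=rd.copy()
    for _ in range(20): r=rd/(1+c['k1']*r*r)
    s=1/(1+c['k1']*r*r); return x*s,y*s
def ray(c,u,v):
    x,y=slopes(c,u,v);V=np.array(c['view']);Rm=V[:3,:3];o=-Rm.T@V[:3,3]
    d=np.stack([x,-y,-np.ones_like(x)],-1)@Rm; return o,d
def onplane(c,u,v,z):
    o,d=ray(c,u,v);t=(z-o[2])/d[...,2];return o+d*t[...,None]
def pts(c,u,v,dep):
    o,d=ray(c,u,v);return o+d*np.asarray(dep)[...,None]
def proj(c,p):
    V=np.array(c['view']);q=V[:3,:3]@np.array(p)+V[:3,3];x=q[0]/-q[2];y=-q[1]/-q[2];s=1+c['k1']*(x*x+y*y)
    return c['fx']*x*s+c['cx'],c['fy']*y*s+c['cy']
def quat(o): 
    w,x,y,z=o['tcp_rot'];return R.from_quat([x,y,z,w])
def rel(target,Rt=None,o=None):
    "shift cm in tool axes and rotvec to target from measured pose"
    o=o or get_obs();r=quat(o);t=r.inv().apply(np.array(target)-np.array(o['eef_pos']))*100
    w=(r.inv()*Rt).as_rotvec() if Rt is not None else np.zeros(3)
    return np.round(t,2),np.round(w,3)
E
python3 - <<'E'
from h import *
for n in('scene','side','wrist'):
    im,d,c=save(n,n+'0'); print(n,{k:np.round(v,3).tolist() for k,v in c.items()})
o=get_obs();print(o);print(quat(o).as_matrix().round(3))
E
```

```text
pics
scene {'fx': 444.626, 'fy': 444.626, 'cx': 317.884, 'cy': 200.42, 'k1': -0.013, 'view': [[0.807, -0.59, 0.012, -0.428], [0.453, 0.633, 0.627, -0.29], [-0.377, -0.501, 0.779, -1.256], [0.0, 0.0, 0.0, 1.0]]}
side {'fx': 403.729, 'fy': 403.729, 'cx': 326.177, 'cy': 201.149, 'k1': -0.072, 'view': [[0.992, -0.123, 0.011, -0.493], [0.045, 0.449, 0.893, -0.14], [-0.115, -0.885, 0.451, -1.148], [0.0, 0.0, 0.0, 1.0]]}
wrist {'fx': 295.374, 'fy': 295.374, 'cx': 318.786, 'cy': 198.385, 'k1': 0.006, 'view': [[0.246, 0.969, -0.004, -0.623], [-0.922, 0.232, -0.31, 0.043], [-0.3, 0.08, 0.951, -0.381], [0.0, 0.0, 0.0, 1.0]]}
{'t': 0.15, 'joint_positions': array([ 1.14452946e+00,  5.28277553e-01,  1.43361072e+00, -6.61296306e-06,
        1.18139114e+00, -1.78521753e-01]), 'joint_velocities': array([-9.54494349e-05, -1.54900705e-03, -6.32526724e-04, -1.21343737e-03,
       -4.08633001e-04, -1.05648790e-04]), 'joint_torque': array([ 8.07670312e-04, -4.42740834e+01, -1.78277546e+01, -2.17471247e-04,
        5.62246452e-03,  7.34902528e-06]), 'eef_pos': array([0.15301796, 0.60541426, 0.23054223]), 'tcp_rot': array([-0.55766717,  0.55822495,  0.43386421, -0.43491848]), 'contact_force': array([ 0.07219745,  0.97548262, -0.03744069]), 'ft_torque': array([-0.00682887,  0.00319227,  0.03587435]), 'opening': 0.08527699014596403}
[[ 0.245 -0.001 -0.969]
 [ 0.969 -0.002  0.245]
 [-0.002 -1.     0.   ]]
```

View pics/scene0.png

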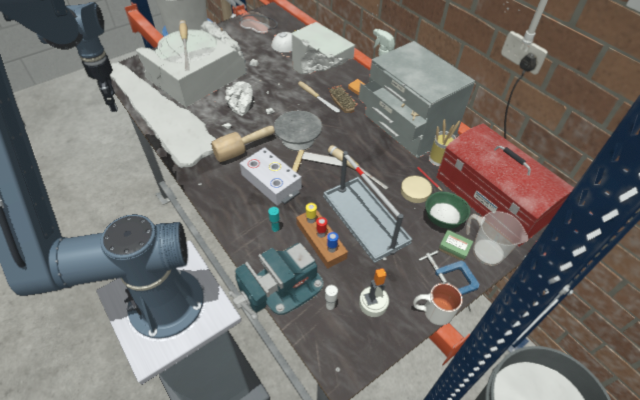

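View pics/side0.png

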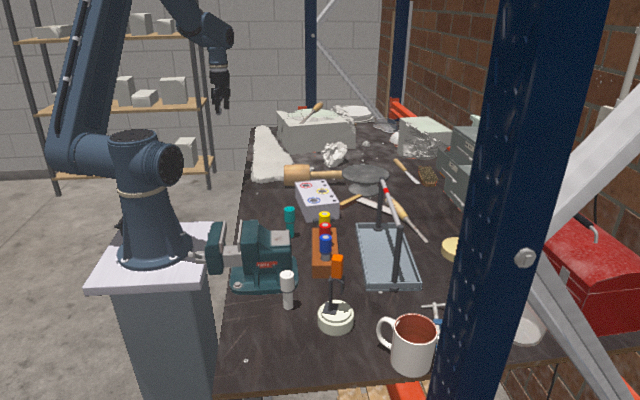

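Scene view: the rack at about (322,237) holds yellow (312,210), red (322,225) and blue (333,240). Lookalikes are the teal pin (274,217) and the white-headed pin (331,295), both standing loose. The mould base is at (270,175), the tray at (367,215) and the core at (375,295).

Run:
```python
from h import *
im,d,c=load('scene0')
cr=cv2.resize(im[140:320,220:420],(800,720),interpolation=cv2.INTER_CUBIC)[:600]
a=cv2.resize(im[140:320,225:425],(0,0),fx=3.3,fy=3.3,interpolation=cv2.INTER_CUBIC)
cv2.imwrite('pics/crop0.png',a[:,:,::-1])
hsv=cv2.cvtColor(im,cv2.COLOR_RGB2HSV)
def blobs(nm,lo,hi,z,roi):
    m=cv2.inRange(hsv,lo,hi);k=np.zeros_like(m);k[roi[1]:roi[3],roi[0]:roi[2]]=255;m&=k
    n,l,s,ce=cv2.connectedComponentsWithStats(m)
    for i in range(1,n):
        if s[i,4]>=6:
            ys,xs=np.where((l==i)&(d>0));P=pts(c,xs,ys,d[ys,xs]);
            print(nm,s[i],ce[i].round(1),'med',np.median(P,0).round(4),'zmax',np.percentile(P[:,2],95).round(3),'plane',onplane(c,*ce[i],z).round(4))
roi=(220,130,430,320)
blobs('red',(0,150,80),(6,255,255),.06,roi);blobs('red2',(174,150,80),(180,255,255),.06,roi)
blobs('yel',(22,150,80),(32,255,255),.06,roi);blobs('blu',(105,120,60),(125,255,255),.06,roi);blobs('org',(7,200,120),(16,255,255),.156,roi)
```

```text
red [356 168   7   7  25] [358.8 170.8] med [ 0.6494 -0.0429  0.1774] zmax 0.182 plane [0.7267 0.0355 0.06  ]
red [418 168  12  11  21] [423.3 172.8] med [ 0.9431 -0.0675  0.0047] zmax 0.01 plane [ 0.8985 -0.0981  0.06  ]
red [316 217  11  16 108] [321.1 225.6] med [ 0.473  -0.0946  0.0935] zmax 0.107 plane [ 0.4881 -0.0732  0.06  ]
yel [306 203  11  16 107] [310.7 211.3] med [ 0.478  -0.0331  0.0923] zmax 0.105 plane [ 0.4944 -0.01    0.06  ]
blu [328 232  10  16 106] [332.3 240.6] med [ 0.4668 -0.1556  0.0979] zmax 0.106 plane [ 0.483  -0.1366  0.06  ]
```

View pics/crop0.png

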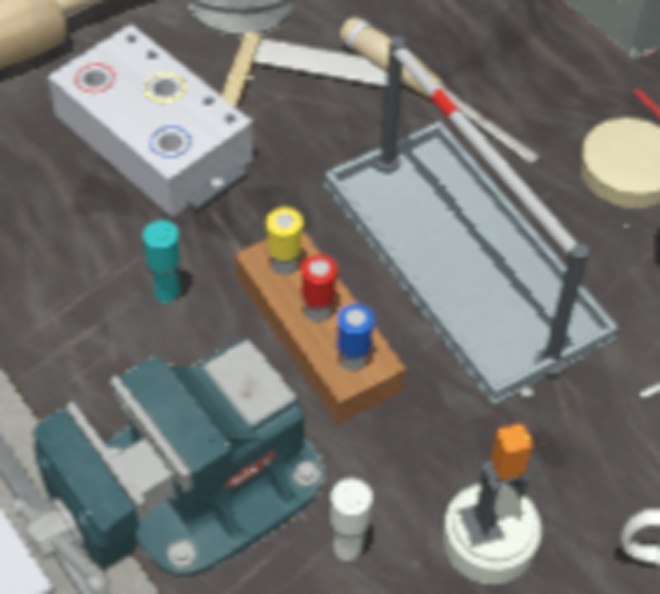

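The rack holds all three pins, the teal and white ones stand loose, and the bores are ringed red at (254,163), yellow at (275,167) and blue at (276,183). Next I move over the work area for a close look with the wrist camera.

Request:
play_rows --commands '[{"tx": -24,"ty": -3.5,"tz": -24,"wy": 0.66,"hand": -1},{"tx": -24,"ty": -3.5,"tz": -24,"wy": 0.66,"hand": -1},{"tx": -24,"ty": -3.5,"tz": -24,"wy": 0.66,"hand": -1},{"tx": -24,"ty": -3.5,"tz": -24,"wy": 0.66,"hand": -1},{"tx": -24,"ty": -3.5,"tz": -24,"wy": 0.66,"hand": -1}]'

```text
$.commands[0]: bad value
```

Run:
```python
from h import *
print(rel([.5,.03,.30],R.from_matrix(np.array([[1,0,0],[0,0,1],[0,-1,0]]))))
im,d,c=load('scene0')
print(onplane(c,np.array([253.8,275,276.5]),np.array([163.3,166.7,182.7]),.06).round(3))
```

```text
(array([-47.29,  -6.88, -47.75]), array([ 1.000e-03,  1.323e+00, -2.000e-03]))
[[0.457 0.271 0.06 ]
 [0.507 0.216 0.06 ]
 [0.472 0.152 0.06 ]]
```

Request:
play_rows --commands '[{"wx": 0,"wz": 0,"tx": -16,"ty": -2.5,"tz": -16,"wy": 0.44,"hand": -1},{"wx": 0,"wz": 0,"tx": -16,"ty": -2.5,"tz": -16,"wy": 0.44,"hand": -1},{"wx": 0,"wz": 0,"tx": -16,"ty": -2.5,"tz": -16,"wy": 0.44,"hand": -1},{"wx": 0,"wz": 0,"tx": -16,"ty": -2.5,"tz": -16,"wy": 0.44,"hand": -1},{"wx": 0,"wz": 0,"tx": -16,"ty": -2.5,"tz": -16,"wy": 0.44,"hand": -1}]'

```text
t: 0.65
eef_pos: [0.27, 0.4086, 0.2564]
tcp_rot: [-0.639, 0.64, 0.301, -0.302]
contact_force: [-0.2, 0.3, 0.1]
opening: 0.0854
```

Run:
```python
from h import *
print(get_obs()['eef_pos'],rel([.5,.08,.30],R.from_matrix(np.array([[1,0,0],[0,0,1],[0,-1,0]]))))
```

```text
[0.270025   0.40862354 0.25644162] (array([-10.72,  -4.32, -38.65]), array([ 0.001,  0.881, -0.001]))
```

Request:
play_rows --commands '[{"wx": 0,"wz": 0,"tx": -5.5,"ty": -2.2,"tz": -19,"wy": 0.44,"hand": -1},{"wx": 0,"wz": 0,"tx": -5.5,"ty": -2.2,"tz": -19,"wy": 0.44,"hand": -1},{"wx": 0,"wz": 0,"tx": -5.5,"ty": -2.2,"tz": -19,"wy": 0.44,"hand": -1},{"wx": 0,"wz": 0,"tx": -5.5,"ty": -2.2,"tz": -19,"wy": 0.44,"hand": -1},{"wx": 0,"wz": 0,"tx": -5.5,"ty": -2.2,"tz": -19,"wy": 0.44,"hand": -1}]'

```text
t: 1.15
eef_pos: [0.3852, 0.2444, 0.2791]
tcp_rot: [-0.69, 0.691, 0.154, -0.151]
contact_force: [0.4, 0.8, 0.9]
opening: 0.0854
```

Run:
```python
from h import *
print(get_obs()['eef_pos'],rel([.5,.08,.30],R.from_matrix(np.array([[1,0,0],[0,0,1],[0,-1,0]]))))
```

```text
[0.38519349 0.24441781 0.27910776] (array([  3.49,  -2.03, -19.75]), array([0.002, 0.435, 0.004]))
```

Request:
play_rows --commands '[{"wx": 0,"wz": 0,"tx": 3.5,"ty": -2,"tz": -19.8,"wy": 0.435,"hand": -1},{"wx": 0,"wz": 0,"tx": 3.5,"ty": -2,"tz": -19.8,"wy": 0.435,"hand": -1},{"wx": 0,"wz": 0,"tx": 3.5,"ty": -2,"tz": -19.8,"wy": 0.435,"hand": -1},{"wx": 0,"wz": 0,"tx": 3.5,"ty": -2,"tz": -19.8,"wy": 0.435,"hand": -1},{"wx": 0,"wz": 0,"tx": 3.5,"ty": -2,"tz": -19.8,"wy": 0.435,"hand": -1}]'

```text
t: 1.65
eef_pos: [0.5017, 0.0807, 0.2988]
tcp_rot: [-0.706, 0.708, 0.003, 0.001]
contact_force: [-0.6, 0.7, -0.0]
opening: 0.0856
```

Request:
play_rows --commands '[{"wx": 0,"wz": 0,"tx": 0,"ty": 0,"tz": 0,"wy": 0,"hand": -1},{"wx": 0,"wz": 0,"tx": 0,"ty": 0,"tz": 0,"wy": 0,"hand": -1},{"wx": 0,"wz": 0,"tx": 0,"ty": 0,"tz": 0,"wy": 0,"hand": -1}]'

```text
t: 1.95
eef_pos: [0.4961, 0.0862, 0.298]
tcp_rot: [0.707, -0.707, -0.003, 0.004]
contact_force: [0.3, 1.1, 0.2]
opening: 0.0855
```

Run:
```python
from h import *
o=get_obs();print(o['eef_pos'],o['joint_positions'].round(2),quat(o).as_matrix().round(3).tolist())
save('wrist','w1')
```

```text
[0.49608335 0.08615275 0.29795952] [-0.05  0.28  1.64  0.    1.21 -0.06] [[1.0, -0.002, -0.01], [0.01, 0.0, 1.0], [-0.002, -1.0, 0.0]]
```

View pics/w1.png

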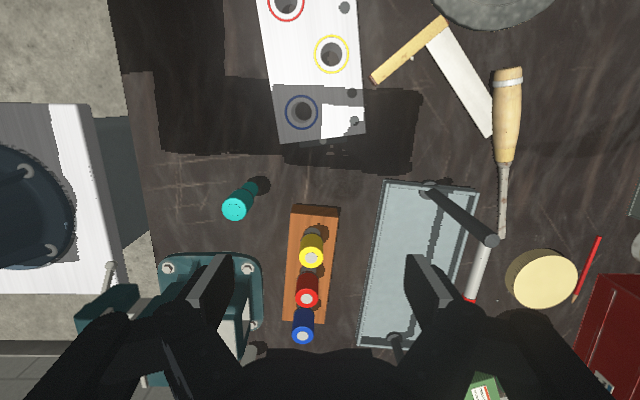

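The wrist view shows the yellow, red and blue pins at (311,257), (307,296) and (303,333). The bores are at (285,3) for red, cut off by the frame, (332,54) for yellow and (301,112) for blue.

```bash
cat >> h.py <<'E'
def ring(im,c,nm,guess,z=.06,rad=.035):
    "centre of coloured ring near world guess: ellipse fit of mask in metric plane"
    hsv=cv2.cvtColor(im,cv2.COLOR_RGB2HSV);H=hsv[...,0].astype(int)
    lo,hi={'red':(172,188),'yellow':(18,36),'blue':(100,130)}[nm]
    m=((((H>=lo)&(H<=hi))|((H+180>=lo)&(H+180<=hi)))&(hsv[...,1]>70)&(hsv[...,2]>40))
    ys,xs=np.where(m);P=onplane(c,xs,ys,z);k=np.hypot(*(P[:,:2]-guess[:2]).T)<rad;P=P[k,:2]
    if len(P)<8:return None
    ce=P.mean(0)
    for _ in range(10):
        A=np.c_[2*P,np.ones(len(P))];s=np.linalg.lstsq(A,(P**2).sum(1),rcond=None)[0];ce=s[:2];r=np.sqrt(s[2]+ce@ce)
        e=np.abs(np.hypot(*(P-ce).T)-r);P2=P[e<.003]
        if len(P2)<8 or len(P2)==len(P):break
        P=P2
    return ce.round(4),round(float(r),4),len(P)
def tops(im,d,c,zlo,zhi,guess,rad=.025):
    ys,xs=np.where(d>0);P=pts(c,xs,ys,d[ys,xs]);k=(P[:,2]>zlo)&(P[:,2]<zhi)&(np.hypot(*(P[:,:2]-guess[:2]).T)<rad)
    Q=P[k][:,:2].astype(np.float32)
    if len(Q)<8:return None
    ce,r=cv2.minEnclosingCircle(Q);return np.round(ce,4),round(r,4),Q.mean(0).round(4),len(Q),P[k][:,2].mean().round(4)
E
python3 - <<'E'
from h import *
im,d,c=load('w1')
for n,g in dict(yellow=(311,257),red=(307,298),blue=(303,337)).items():
    p=onplane(c,*g,.105);print(n,p.round(4),tops(im,d,c,.1,.112,p))
for n,g in dict(yellow=(332,54),red=(285,3),blue=(301,112)).items():
    p=onplane(c,*g,.06);print(n,p.round(4),ring(im,c,n,p))
E
```

```text
yellow [ 0.4888 -0.024   0.105 ] (array([ 0.4879, -0.0239]), 0.0159, array([ 0.4881, -0.0223], dtype=float32), 449, np.float64(0.1054))
red [ 0.4835 -0.0862  0.105 ] (array([ 0.4823, -0.0853]), 0.0161, array([ 0.4822, -0.0836], dtype=float32), 406, np.float64(0.1054))
blue [ 0.4777 -0.1514  0.105 ] (array([ 0.4763, -0.1465]), 0.0159, array([ 0.4764, -0.1445], dtype=float32), 368, np.float64(0.1054))
yellow [0.5116 0.218  0.06  ] (array([0.5103, 0.2179]), 0.0195, 246)
red [0.4581 0.2687 0.06  ] (array([0.4585, 0.2714]), 0.0194, 146)
blue [0.4748 0.1526 0.06  ] (array([0.475 , 0.1525]), 0.0195, 186)
```

Request:
play_rows --commands '[{"wx": 0,"wz": 0,"tx": -1.6,"ty": 10,"tz": -17.1,"wy": 0.01,"hand": -0.18},{"wx": 0,"wz": 0,"tx": -1.6,"ty": 10,"tz": -17.1,"wy": 0.01,"hand": -0.18},{"wx": 0,"wz": 0,"tx": -1.6,"ty": 10,"tz": -17.1,"wy": 0.01,"hand": -0.18},{"wx": 0,"wz": 0,"tx": -1.6,"ty": 10,"tz": -17.1,"wy": 0.01,"hand": -0.18},{"wx": 0,"wz": 0,"tx": -1.6,"ty": 10,"tz": -17.1,"wy": 0.01,"hand": -0.18}]'

```text
t: 2.5
eef_pos: [0.4811, -0.0891, 0.1958]
tcp_rot: [0.707, -0.707, 0.004, -0.0]
contact_force: [-0.4, 0.2, 0.7]
opening: 0.0504
```

Request:
play_rows --commands '[{"wx": 0,"wz": 0,"tx": 0,"ty": 0,"tz": 0,"wy": 0,"hand": -0.18},{"wx": 0,"wz": 0,"tx": 0,"ty": 0,"tz": 0,"wy": 0,"hand": -0.18},{"wx": 0,"wz": 0,"tx": 0,"ty": 0,"tz": 0,"wy": 0,"hand": -0.18}]'

```text
t: 2.8
eef_pos: [0.4834, -0.0851, 0.1992]
tcp_rot: [-0.707, 0.707, 0.001, 0.0]
contact_force: [-1.0, 1.3, 0.7]
opening: 0.0503
```

Run:
```python
from h import *
o=get_obs();print(o['eef_pos'],quat(o).as_matrix().round(3).tolist())
im,d,c=save('wrist','w2')
for n,g in dict(yellow=(.488,-.0235),red=(.482,-.085),blue=(.4765,-.1465)).items():
    print(n,tops(im,d,c,.1,.112,np.array(g)))
```

```text
[ 0.48335895 -0.08505784  0.19921271] [[1.0, 0.002, -0.001], [0.001, -0.0, 1.0], [0.002, -1.0, -0.0]]
yellow (array([ 0.4883, -0.0241]), 0.016, array([ 0.4882, -0.0238], dtype=float32), 1282, np.float64(0.1054))
red (array([ 0.4822, -0.0855]), 0.0162, array([ 0.4824, -0.0845], dtype=float32), 1053, np.float64(0.1054))
blue (array([ 0.4765, -0.1474]), 0.0164, array([ 0.4766, -0.1455], dtype=float32), 888, np.float64(0.1053))
```

View pics/w2.png

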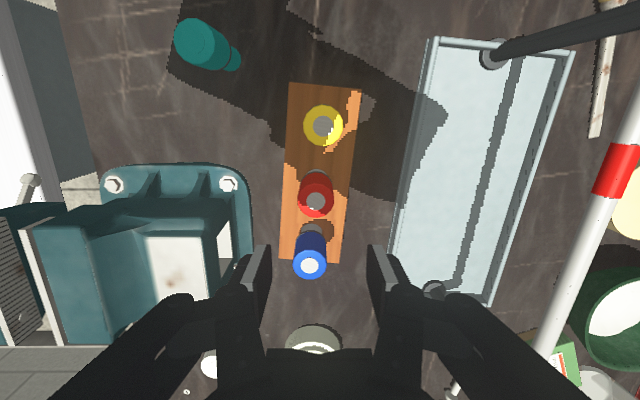

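The view shows red (316,195) between yellow (323,125) and blue (309,262), and both fingers have clear space either side. Descending to grip red.

Request:
play_rows --commands '[{"wx": 0,"wz": 0,"tx": -0.1,"ty": 4,"tz": 0,"wy": 0,"hand": -0.18},{"wx": 0,"wz": 0,"tx": -0.1,"ty": 7,"tz": 0,"wy": 0,"hand": -0.18},{"wx": 0,"wz": 0,"tx": -0.1,"ty": 10,"tz": 0,"wy": 0,"hand": -0.18},{"wx": 0,"wz": 0,"tx": -0.1,"ty": 12,"tz": 0,"wy": 0,"hand": -0.18},{"wx": 0,"wz": 0,"tx": -0.1,"ty": 13.3,"tz": 0,"wy": 0,"hand": -0.18}]' --grip_force 70

```text
t: 3.35
eef_pos: [0.4818, -0.0854, 0.0644]
tcp_rot: [0.707, -0.707, 0.0, 0.0]
contact_force: [0.2, -0.4, -0.5]
opening: 0.0503
```

Request:
play_rows --commands '[{"wx": 0,"wz": 0,"tx": 0,"ty": 0,"tz": 0,"wy": 0,"hand": -0.18},{"wx": 0,"wz": 0,"tx": 0,"ty": 0,"tz": 0,"wy": 0,"hand": 1},{"wx": 0,"wz": 0,"tx": 0,"ty": 0,"tz": 0,"wy": 0,"hand": 1},{"wx": 0,"wz": 0,"tx": 0,"ty": 0,"tz": 0,"wy": 0,"hand": 1},{"wx": 0,"wz": 0,"tx": 0,"ty": 0,"tz": 0,"wy": 0,"hand": 1}]'

```text
t: 3.85
eef_pos: [0.4825, -0.0866, 0.0662]
tcp_rot: [-0.707, 0.707, -0.0, 0.001]
contact_force: [-0.1, 0.7, 2.6]
opening: 0.0305
```

Request:
play_rows --commands '[{"wx": 0,"wz": 0,"tx": 0,"ty": 0,"tz": 0,"wy": 0,"hand": 1},{"wx": 0,"wz": 0,"tx": 0,"ty": 0,"tz": 0,"wy": 0,"hand": 1}]'

```text
t: 4.05
eef_pos: [0.4826, -0.0867, 0.0662]
tcp_rot: [-0.707, 0.707, -0.0, 0.001]
contact_force: [0.6, 1.9, 7.1]
opening: 0.0305
```

Request:
play_rows --commands '[{"wx": 0,"wz": 0,"tx": 0,"ty": -3,"tz": 0,"wy": 0,"hand": 1},{"wx": 0,"wz": 0,"tx": 0,"ty": -7,"tz": 0,"wy": 0,"hand": 1},{"wx": 0,"wz": 0,"tx": 0,"ty": -11.4,"tz": 0,"wy": 0,"hand": 1},{"wx": 0,"wz": 0,"tx": -0.2,"ty": -13.4,"tz": 3,"wy": 0,"hand": 1},{"wx": 0,"wz": 0,"tx": -0.5,"ty": -13.4,"tz": 7,"wy": 0,"hand": 1}]'

```text
t: 4.55
eef_pos: [0.4799, -0.018, 0.2027]
tcp_rot: [-0.706, 0.708, 0.001, 0.005]
contact_force: [1.9, 0.6, -1.1]
opening: 0.0309
```

Request:
play_rows --commands '[{"wx": 0,"wz": 0,"tx": -0.3,"ty": 0,"tz": 4,"wy": 0,"hand": 1},{"wx": 0,"wz": 0,"tx": -0.6,"ty": 0,"tz": 8,"wy": 0,"hand": 1},{"wx": 0,"wz": 0,"tx": -0.9,"ty": 0,"tz": 12,"wy": 0,"hand": 1},{"wx": 0,"wz": 0,"tx": -1.2,"ty": 0,"tz": 16,"wy": 0,"hand": 1},{"wx": 0,"wz": 0,"tx": -1.4,"ty": 0,"tz": 19,"wy": 0,"hand": 1}]'

```text
t: 5.05
eef_pos: [0.4623, 0.1754, 0.1991]
tcp_rot: [-0.707, 0.707, -0.001, -0.0]
contact_force: [-0.3, -0.1, -1.8]
opening: 0.0304
```

Request:
play_rows --commands '[{"wx": 0,"wz": 0,"tx": -0.3,"ty": 2,"tz": 4,"wy": 0,"hand": 1},{"wx": 0,"wz": 0,"tx": -0.5,"ty": 4,"tz": 7.5,"wy": 0,"hand": 1},{"wx": 0,"wz": 0,"tx": -0.5,"ty": 5,"tz": 9.8,"wy": 0,"hand": 1},{"wx": 0,"wz": 0,"tx": -0.5,"ty": 5,"tz": 9.8,"wy": 0,"hand": 1},{"wx": 0,"wz": 0,"tx": -0.5,"ty": 5,"tz": 9.8,"wy": 0,"hand": 1}]'

```text
t: 5.55
eef_pos: [0.458, 0.2713, 0.1489]
tcp_rot: [-0.707, 0.707, -0.001, -0.0]
contact_force: [0.3, -0.6, -1.1]
opening: 0.0305
```

Run:
```python
from h import *
o=get_obs();print(o['eef_pos'],o['contact_force'],quat(o).as_matrix().round(3).tolist())
im,d,c=save('wrist','w3')
for n,g in dict(yellow=(.5103,.2179),red=(.4585,.2714),blue=(.475,.1525)).items():
    print(n,ring(im,c,n,np.array(g),rad=.026))
```

```text
[0.45800454 0.27130358 0.14885668] [ 0.29315384 -0.56090585 -1.11129568] [[1.0, -0.001, 0.001], [-0.001, -0.001, 1.0], [-0.001, -1.0, -0.001]]
yellow (array([0.5108, 0.2178]), 0.0195, 233)
red (array([0.4587, 0.2713]), 0.0196, 362)
blue (array([0.4751, 0.1511]), 0.019, 117)
```

View pics/w3.png

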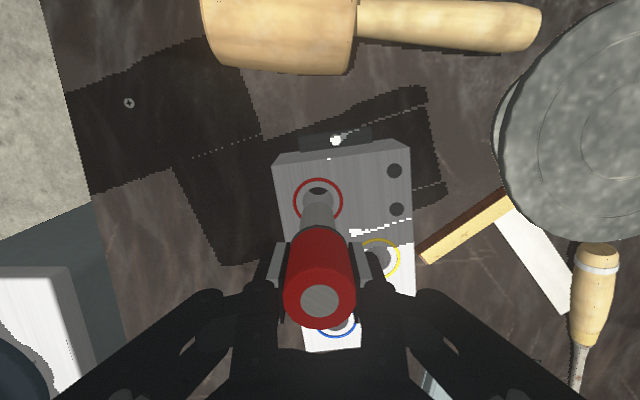

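The red pin is held upright with its foot near (318,192), right over the red ring at (318,200). Checking the offset of the foot from the ring by depth.

```bash
cat >> h.py <<'E'
def pinfit(im,d,c,foot,axis,z0,z1,r):
    "circle fit of the points between z0 and z1 along the pin axis from the estimated foot; returns offset of axis from estimate (world) at that part"
    ys,xs=np.where(d>0);P=pts(c,xs,ys,d[ys,xs])-foot;a=np.array(axis)/np.linalg.norm(axis);s=P@a
    e1=np.array([1,0,0])-a[0]*a;e1/=np.linalg.norm(e1);e2=np.cross(a,e1)
    k=(s>z0)&(s<z1);q=np.c_[P[k]@e1,P[k]@e2];q=q[np.hypot(*q.T)<r+.006]
    from scipy.optimize import least_squares
    f=least_squares(lambda p:np.hypot(q[:,0]-p[0],q[:,1]-p[1])-r,[0,0],loss='soft_l1',f_scale=.0005)
    return f.x.round(5),len(q),float(np.median(np.abs(f.fun)).round(5))
def held(im,d,c,o,L=.056):
    ro=quat(o);p=np.array(o['eef_pos'])+ro.apply([0,L,0]);a=ro.apply([0,-1,0])
    return p.round(4),'shank',pinfit(im,d,c,p,a,.003,.04,.012),'head',pinfit(im,d,c,p,a,.06,.09,.016)
E
python3 - <<'E'
from h import *
im,d,c=load('w3');o=get_obs()
print(held(im,d,c,o))
print(tops(im,d,c,.18,.20,np.array([.458,.2725])))
P=pts(c,*np.meshgrid(np.arange(640),np.arange(400)),d);k=(np.hypot(P[...,0]-.458,P[...,1]-.2725)<.014)&(d>0)
z=P[k][:,2];print('low z',np.histogram(z,bins=np.arange(.05,.20,.01)))
E
```

```text
(array([0.4584, 0.2708, 0.0933]), 'shank', (array([0.00047, 0.00059]), 668, 0.00016), 'head', (array([0.00122, 0.0008 ]), 2488, 0.00034))
(array([0.4578, 0.2746]), 0.0246, array([0.4592, 0.2755], dtype=float32), 5823, np.float64(0.1881))
low z (array([  60,  104,    0,    0,   85,  154,  185,  207,   91,    4,   38,
         81,  109, 3093,    5]), array([0.05, 0.06, 0.07, 0.08, 0.09, 0.1 , 0.11, 0.12, 0.13, 0.14, 0.15,
       0.16, 0.17, 0.18, 0.19, 0.2 ]))
```

Request:
play_rows --commands '[{"wx": 0,"wz": -0.14,"tx": -0.74,"ty": 0.1,"tz": 0,"wy": 0,"hand": 1},{"wx": 0,"wz": -0.27,"tx": -1.42,"ty": 0.2,"tz": 0,"wy": 0,"hand": 1},{"wx": 0,"wz": -0.27,"tx": -1.42,"ty": 0.7,"tz": 0,"wy": 0,"hand": 1},{"wx": 0,"wz": -0.27,"tx": -1.42,"ty": 1.7,"tz": 0,"wy": 0,"hand": 1},{"wx": 0,"wz": -0.27,"tx": -1.42,"ty": 2.7,"tz": 0,"wy": 0,"hand": 1}]'

```text
t: 6.1
eef_pos: [0.4467, 0.2713, 0.1227]
tcp_rot: [0.701, -0.7, -0.095, -0.097]
contact_force: [0.5, -0.2, -1.1]
opening: 0.0308
```

Request:
play_rows --commands '[{"wx": 0,"wz": 0,"tx": 0,"ty": 0,"tz": 0,"wy": 0,"hand": 1},{"wx": 0,"wz": 0,"tx": 0,"ty": 0,"tz": 0,"wy": 0,"hand": 1},{"wx": 0,"wz": 0,"tx": 0,"ty": 0,"tz": 0,"wy": 0,"hand": 1}]'

```text
t: 6.4
eef_pos: [0.4453, 0.2715, 0.1223]
tcp_rot: [-0.701, 0.701, 0.094, 0.096]
contact_force: [0.5, -0.3, -1.8]
opening: 0.0308
```

Run:
```python
from h import *
o=get_obs();print(o['eef_pos'],o['contact_force'],quat(o).as_euler('zyx').round(3),np.round(quat(o).apply([0,1,0]),3))
im,d,c=save('wrist','w4');print(held(im,d,c,o))
```

```text
[0.44530511 0.27145275 0.12231518] [ 0.48714995 -0.29333721 -1.77017779] [-0.27   0.003 -1.571] [ 0.267 -0.001 -0.964]
(array([0.4603, 0.2714, 0.0684]), 'shank', (array([0.00094, 0.00015]), 666, 0.00017), 'head', (array([0.00153, 0.00036]), 2548, 0.00036))
```

View pics/w4.png

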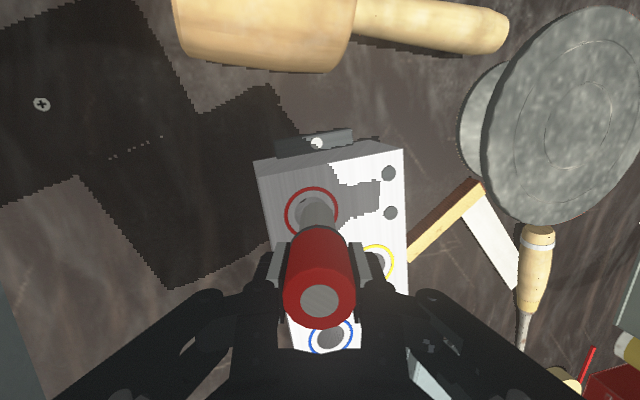

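Request:
play_rows --commands '[{"wx": 0,"wz": 0,"tx": -0.2,"ty": 0.4,"tz": 0,"wy": 0,"hand": 1},{"wx": 0,"wz": 0,"tx": -0.42,"ty": 0.95,"tz": 0,"wy": 0,"hand": 1},{"wx": 0,"wz": 0,"tx": -0.42,"ty": 0.95,"tz": 0,"wy": 0,"hand": 1},{"wx": 0,"wz": 0,"tx": -0.42,"ty": 0.95,"tz": 0,"wy": 0,"hand": 1}]'

```text
t: 6.85
eef_pos: [0.4431, 0.2716, 0.1119]
tcp_rot: [-0.701, 0.701, 0.095, 0.096]
contact_force: [0.9, -0.4, -2.2]
opening: 0.0309
```

Run:
```python
from h import *
o=get_obs();print(o['eef_pos'],o['contact_force'],o['ft_torque'],np.round(quat(o).apply([0,1,0]),3))
im,d,c=save('wrist','w5');print(held(im,d,c,o))
```

```text
[0.44307451 0.27159211 0.11186036] [ 0.91987899 -0.38360642 -2.1546229 ] [-0.05384685  0.00451117 -0.01030635] [ 0.267 -0.    -0.964]
(array([0.458 , 0.2716, 0.0579]), 'shank', (array([-0.00039,  0.00035]), 1026, 0.00084), 'head', (array([0.00156, 0.00032]), 2560, 0.00037))
```

Request:
play_rows --commands '[{"wx": 0,"wz": 0.07,"tx": 0.41,"ty": 0.02,"tz": 0,"wy": 0,"hand": 1},{"wx": 0,"wz": 0.14,"tx": 0.79,"ty": 0.06,"tz": -0.02,"wy": 0,"hand": 1},{"wx": 0,"wz": 0.21,"tx": 1.16,"ty": 0.13,"tz": -0.03,"wy": 0,"hand": 1},{"wx": 0,"wz": 0.27,"tx": 1.47,"ty": 0.22,"tz": -0.04,"wy": 0,"hand": 1},{"wx": 0,"wz": 0.27,"tx": 1.46,"ty": 0.25,"tz": -0.04,"wy": 0,"hand": 1}]'

```text
t: 7.4
eef_pos: [0.4581, 0.2709, 0.1134]
tcp_rot: [0.707, -0.707, 0.002, -0.001]
contact_force: [-0.3, 1.0, -1.8]
opening: 0.0308
```

Request:
play_rows --commands '[{"wx": 0,"wz": 0,"tx": 0,"ty": 0,"tz": 0,"wy": 0,"hand": 1},{"wx": 0,"wz": 0,"tx": 0,"ty": 0.1,"tz": 0,"wy": 0,"hand": 1},{"wx": 0,"wz": 0,"tx": 0,"ty": 0.2,"tz": 0,"wy": 0,"hand": 1}]'

```text
t: 7.7
eef_pos: [0.4569, 0.2711, 0.1114]
tcp_rot: [-0.707, 0.707, -0.0, 0.001]
contact_force: [-0.6, 0.8, -2.4]
opening: 0.0303
```

Run:
```python
from h import *
o=get_obs();print(o['eef_pos'],o['contact_force'],o['ft_torque'],np.round(quat(o).apply([0,1,0]),3))
im,d,c=save('wrist','w6');print(held(im,d,c,o))
```

```text
[0.45690719 0.27112709 0.11144702] [-0.57906023  0.78313825 -2.4013793 ] [-0.05886627  0.00605238 -0.04932746] [ 0. -0. -1.]
(array([0.4569, 0.2711, 0.0554]), 'shank', (array([0.00094, 0.00053]), 1285, 0.00088), 'head', (array([0.0016 , 0.00036]), 2498, 0.00035))
```

Request:
play_rows --commands '[{"wx": 0,"wz": 0,"tx": 0.05,"ty": 0.2,"tz": 0,"wy": 0,"hand": 1},{"wx": 0,"wz": 0,"tx": 0.05,"ty": 0.4,"tz": 0,"wy": 0,"hand": 1},{"wx": 0,"wz": 0,"tx": 0.05,"ty": 0.6,"tz": 0,"wy": 0,"hand": 1},{"wx": 0,"wz": 0,"tx": 0.05,"ty": 0.8,"tz": 0,"wy": 0,"hand": 1},{"wx": 0,"wz": 0,"tx": 0.05,"ty": 1.0,"tz": 0,"wy": 0,"hand": 1}]'

```text
t: 8.25
eef_pos: [0.458, 0.271, 0.1013]
tcp_rot: [-0.707, 0.707, -0.001, 0.001]
contact_force: [0.0, -0.2, -0.6]
opening: 0.031
```

Request:
play_rows --commands '[{"wx": 0,"wz": 0,"tx": 0,"ty": 0.4,"tz": 0,"wy": 0,"hand": 1},{"wx": 0,"wz": 0,"tx": 0,"ty": 0.8,"tz": 0,"wy": 0,"hand": 1},{"wx": 0,"wz": 0,"tx": 0,"ty": 1.2,"tz": 0,"wy": 0,"hand": 1},{"wx": 0,"wz": 0,"tx": 0,"ty": 1.6,"tz": 0,"wy": 0,"hand": 1},{"wx": 0,"wz": 0,"tx": 0,"ty": 2.0,"tz": 0,"wy": 0,"hand": 1}]'

```text
t: 8.75
eef_pos: [0.4579, 0.271, 0.0811]
tcp_rot: [-0.707, 0.707, -0.001, 0.001]
contact_force: [-0.8, -0.3, -1.5]
opening: 0.0308
```

Request:
play_rows --commands '[{"wx": 0,"wz": 0,"tx": 0,"ty": 0.4,"tz": 0,"wy": 0,"hand": 1},{"wx": 0,"wz": 0,"tx": 0,"ty": 0.7,"tz": 0,"wy": 0,"hand": 1},{"wx": 0,"wz": 0,"tx": 0,"ty": 0.95,"tz": 0,"wy": 0,"hand": 1},{"wx": 0,"wz": 0,"tx": 0,"ty": 1.15,"tz": 0,"wy": 0,"hand": 1},{"wx": 0,"wz": 0,"tx": 0,"ty": 1.3,"tz": 0,"wy": 0,"hand": 1}]'

```text
t: 9.25
eef_pos: [0.4579, 0.271, 0.0684]
tcp_rot: [-0.707, 0.707, -0.001, 0.001]
contact_force: [-1.1, -0.2, 0.4]
opening: 0.0306
```

Foot at about 12.4 mm, so 2.4 mm to go. Pressing gently home.

Request:
play_rows --commands '[{"wx": 0,"wz": 0,"tx": 0,"ty": 0.1,"tz": 0,"wy": 0,"hand": 1},{"wx": 0,"wz": 0,"tx": 0,"ty": 0.2,"tz": 0,"wy": 0,"hand": 1},{"wx": 0,"wz": 0,"tx": 0,"ty": 0.27,"tz": 0,"wy": 0,"hand": 1},{"wx": 0,"wz": 0,"tx": 0,"ty": 0.27,"tz": 0,"wy": 0,"hand": 1}]'

```text
t: 9.65
eef_pos: [0.4579, 0.2711, 0.0665]
tcp_rot: [-0.707, 0.707, -0.001, 0.001]
contact_force: [-4.3, 0.2, 5.4]
opening: 0.0307
```

Request:
play_rows --commands '[{"wx": 0,"wz": 0,"tx": 0,"ty": 0.1,"tz": 0,"wy": 0,"hand": 1},{"wx": 0,"wz": 0,"tx": 0,"ty": 0.1,"tz": 0,"wy": 0,"hand": 1},{"wx": 0,"wz": 0,"tx": 0,"ty": 0,"tz": 0,"wy": 0,"hand": -0.18},{"wx": 0,"wz": 0,"tx": 0,"ty": 0,"tz": 0,"wy": 0,"hand": -0.18},{"wx": 0,"wz": 0,"tx": 0,"ty": 0,"tz": 0,"wy": 0,"hand": -0.18}]'

```text
t: 10.15
eef_pos: [0.459, 0.2712, 0.0659]
tcp_rot: [0.707, -0.707, 0.0, -0.001]
contact_force: [-0.5, 0.5, 1.3]
opening: 0.0503
```

Request:
play_rows --commands '[{"wx": 0,"wz": 0,"tx": 0,"ty": -1.5,"tz": 0,"wy": 0,"hand": -0.18},{"wx": 0,"wz": 0,"tx": 0,"ty": -5,"tz": 0,"wy": 0,"hand": -0.18},{"wx": 0,"wz": 0,"tx": 0,"ty": -9,"tz": 0,"wy": 0,"hand": -0.18},{"wx": 0,"wz": 0,"tx": 0.5,"ty": -13,"tz": -4,"wy": 0,"hand": -0.18},{"wx": 0,"wz": 0,"tx": 1,"ty": -13,"tz": -8,"wy": 0,"hand": -0.18}]'

```text
t: 10.65
eef_pos: [0.4714, 0.1921, 0.1999]
tcp_rot: [0.708, -0.706, -0.005, -0.003]
contact_force: [1.1, -0.8, -1.0]
opening: 0.0506
```

Run:
```python
from h import *
o=get_obs();print(o['eef_pos'])
im,d,c=save('wrist','w7');print(tops(im,d,c,.097,.117,np.array([.4585,.2713])))
print(rel([.4883,-.024,.20]))
```

```text
[0.47137831 0.19207494 0.19993943]
(array([0.4594, 0.2714]), 0.0159, array([0.4594, 0.2716], dtype=float32), 1374, np.float64(0.1054))
(array([  1.76,  -0.03, -20.91]), array([0., 0., 0.]))
```

Red is home (head top 105 mm). Now yellow.

Request:
play_rows --commands '[{"wx": 0,"wz": 0,"tx": 0.5,"ty": 0,"tz": -5,"wy": 0,"hand": -0.18},{"wx": 0,"wz": 0,"tx": 1,"ty": 0,"tz": -10,"wy": 0,"hand": -0.18},{"wx": 0,"wz": 0,"tx": 1.5,"ty": 0,"tz": -14,"wy": 0,"hand": -0.18},{"wx": 0,"wz": 0,"tx": 1.8,"ty": 0,"tz": -18,"wy": 0,"hand": -0.18},{"wx": 0,"wz": 0,"tx": 2,"ty": 0,"tz": -21.4,"wy": 0,"hand": -0.18}]'

```text
t: 11.2
eef_pos: [0.4879, -0.0253, 0.1955]
tcp_rot: [-0.707, 0.707, -0.001, 0.001]
contact_force: [-0.5, 0.3, 0.7]
opening: 0.0506
```

Request:
play_rows --commands '[{"wx": 0,"wz": 0,"tx": 0,"ty": 0,"tz": 0,"wy": 0,"hand": -0.18},{"wx": 0,"wz": 0,"tx": 0,"ty": 0,"tz": 0,"wy": 0,"hand": -0.18},{"wx": 0,"wz": 0,"tx": 0,"ty": 0,"tz": 0,"wy": 0,"hand": -0.18}]'

```text
t: 11.5
eef_pos: [0.4871, -0.0221, 0.1955]
tcp_rot: [0.707, -0.707, 0.001, -0.0]
contact_force: [0.4, 1.2, 0.1]
opening: 0.0502
```

Run:
```python
from h import *
im,d,c=save('wrist','w8');print(tops(im,d,c,.097,.117,np.array([.4883,-.024])))
print(rel([.4883,-.024,.066],R.from_matrix(np.array([[1,0,0],[0,0,1],[0,-1,0]]))))
```

```text
(array([ 0.4881, -0.0238]), 0.016, array([ 0.4882, -0.0224], dtype=float32), 1104, np.float64(0.1052))
(array([ 0.13, 12.96, -0.23]), array([-0.001, -0.001, -0.001]))
```

Request:
play_rows --commands '[{"wx": 0,"wz": 0,"tx": 0.1,"ty": 4,"tz": -0.1,"wy": 0,"hand": -0.18},{"wx": 0,"wz": 0,"tx": 0.1,"ty": 7,"tz": -0.1,"wy": 0,"hand": -0.18},{"wx": 0,"wz": 0,"tx": 0.1,"ty": 10,"tz": -0.1,"wy": 0,"hand": -0.18},{"wx": 0,"wz": 0,"tx": 0.1,"ty": 12,"tz": -0.1,"wy": 0,"hand": -0.18},{"wx": 0,"wz": 0,"tx": 0.1,"ty": 12.9,"tz": -0.1,"wy": 0,"hand": -0.18}]'

```text
t: 12.05
eef_pos: [0.4873, -0.0223, 0.0651]
tcp_rot: [0.707, -0.707, 0.001, 0.001]
contact_force: [0.4, 0.3, -0.1]
opening: 0.0503
```

Request:
play_rows --commands '[{"wx": 0,"wz": 0,"tx": 0,"ty": 0,"tz": 0,"wy": 0,"hand": -0.18},{"wx": 0,"wz": 0,"tx": 0,"ty": 0,"tz": 0,"wy": 0,"hand": 1},{"wx": 0,"wz": 0,"tx": 0,"ty": 0,"tz": 0,"wy": 0,"hand": 1},{"wx": 0,"wz": 0,"tx": 0,"ty": 0,"tz": 0,"wy": 0,"hand": 1},{"wx": 0,"wz": 0,"tx": 0,"ty": 0,"tz": 0,"wy": 0,"hand": 1}]'

```text
t: 12.55
eef_pos: [0.489, -0.024, 0.0678]
tcp_rot: [-0.707, 0.707, -0.0, 0.001]
contact_force: [-1.6, 0.8, 3.7]
opening: 0.0304
```

Request:
play_rows --commands '[{"wx": 0,"wz": 0,"tx": 0,"ty": 0,"tz": 0,"wy": 0,"hand": 1},{"wx": 0,"wz": 0,"tx": 0,"ty": -3,"tz": 0,"wy": 0,"hand": 1},{"wx": 0,"wz": 0,"tx": 0,"ty": -7,"tz": 0,"wy": 0,"hand": 1},{"wx": 0,"wz": 0,"tx": 0,"ty": -11,"tz": 0,"wy": 0,"hand": 1},{"wx": 0,"wz": 0,"tx": 0,"ty": -13,"tz": 2,"wy": 0,"hand": 1}]'

```text
t: 13.05
eef_pos: [0.4907, -0.0059, 0.2]
tcp_rot: [-0.706, 0.708, 0.001, 0.004]
contact_force: [0.5, 0.3, -1.8]
opening: 0.0306
```

Request:
play_rows --commands '[{"wx": 0,"wz": 0,"tx": 0.5,"ty": 0,"tz": 5,"wy": 0,"hand": 1},{"wx": 0,"wz": 0,"tx": 1,"ty": 0,"tz": 10,"wy": 0,"hand": 1},{"wx": 0,"wz": 0,"tx": 1.5,"ty": 0,"tz": 14,"wy": 0,"hand": 1},{"wx": 0,"wz": 0,"tx": 1.9,"ty": 2,"tz": 18,"wy": 0,"hand": 1},{"wx": 0,"wz": 0,"tx": 2.1,"ty": 4,"tz": 20,"wy": 0,"hand": 1}]'

```text
t: 13.55
eef_pos: [0.5106, 0.199, 0.157]
tcp_rot: [0.707, -0.707, -0.001, -0.001]
contact_force: [-0.3, -0.2, -0.5]
opening: 0.0309
```

Request:
play_rows --commands '[{"wx": 0,"wz": 0,"tx": 0,"ty": 0.8,"tz": 1.8,"wy": 0,"hand": 1},{"wx": 0,"wz": 0,"tx": 0,"ty": 0.8,"tz": 1.8,"wy": 0,"hand": 1},{"wx": 0,"wz": 0,"tx": 0,"ty": 0.8,"tz": 1.8,"wy": 0,"hand": 1},{"wx": 0,"wz": 0,"tx": 0,"ty": 0.8,"tz": 1.8,"wy": 0,"hand": 1}]'

```text
t: 13.95
eef_pos: [0.5103, 0.2131, 0.1493]
tcp_rot: [-0.707, 0.707, -0.001, 0.001]
contact_force: [0.2, 0.8, -1.4]
opening: 0.0302
```

Run:
```python
from h import *
o=get_obs();print(o['eef_pos'],o['contact_force'],quat(o).as_matrix().round(3).tolist())
im,d,c=save('wrist','w9');print(held(im,d,c,o,.058))
for n,g in dict(yellow=(.5103,.2179),blue=(.475,.1525)).items():
    print(n,ring(im,c,n,np.array(g),rad=.026))
print(tops(im,d,c,.18,.20,np.array(o['eef_pos'])[:2]))
```

```text
[0.51033521 0.21313603 0.14927628] [ 0.15765398  0.8388655  -1.36182791] [[1.0, 0.001, 0.003], [-0.003, -0.0, 1.0], [0.001, -1.0, -0.0]]
(array([0.5104, 0.2131, 0.0913]), 'shank', (array([ 0.00056, -0.00068]), 663, 0.00017), 'head', (array([ 0.00147, -0.00047]), 2396, 0.00037))
yellow (array([0.5104, 0.2179]), 0.0195, 405)
blue (array([0.4733, 0.1534]), 0.0179, 101)
(array([0.5102, 0.2157]), 0.0243, array([0.5115, 0.2165], dtype=float32), 5571, np.float64(0.1874))
```

View pics/w9.png

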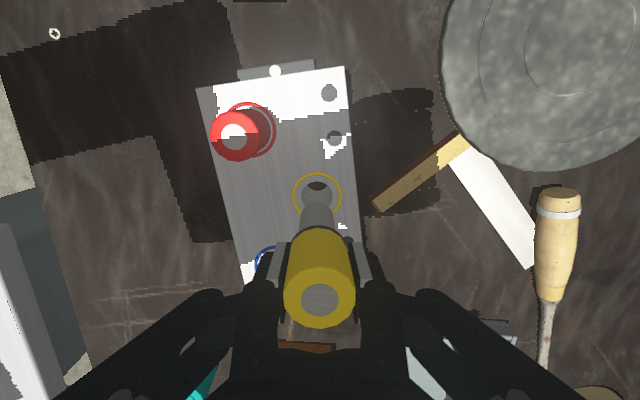

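Yellow is held upright with its foot at (318,195), level with the yellow ring at (317,195) but 5.5 mm short in y. Red sits home at (240,135).

Request:
play_rows --commands '[{"wx": 0,"wz": -0.14,"tx": -0.8,"ty": 0.1,"tz": 0.5,"wy": 0,"hand": 1},{"wx": 0,"wz": -0.27,"tx": -1.55,"ty": 0.2,"tz": 0.55,"wy": 0,"hand": 1},{"wx": 0,"wz": -0.27,"tx": -1.55,"ty": 0.7,"tz": 0.55,"wy": 0,"hand": 1},{"wx": 0,"wz": -0.27,"tx": -1.55,"ty": 1.7,"tz": 0.55,"wy": 0,"hand": 1},{"wx": 0,"wz": -0.27,"tx": -1.55,"ty": 2.6,"tz": 0.55,"wy": 0,"hand": 1}]'

```text
t: 14.5
eef_pos: [0.4969, 0.2193, 0.1231]
tcp_rot: [0.701, -0.7, -0.095, -0.097]
contact_force: [0.6, 0.2, -1.9]
opening: 0.0307
```

Request:
play_rows --commands '[{"wx": 0,"wz": 0,"tx": 0,"ty": 0,"tz": 0,"wy": 0,"hand": 1},{"wx": 0,"wz": 0,"tx": 0,"ty": 0,"tz": 0,"wy": 0,"hand": 1},{"wx": 0,"wz": 0,"tx": 0,"ty": 0,"tz": 0,"wy": 0,"hand": 1}]'

```text
t: 14.8
eef_pos: [0.4955, 0.2194, 0.1229]
tcp_rot: [-0.701, 0.701, 0.094, 0.096]
contact_force: [0.7, 0.0, -1.2]
opening: 0.0308
```

Run:
```python
from h import *
o=get_obs();print(o['eef_pos'],o['contact_force'],quat(o).as_euler('zyx').round(3),np.round(quat(o).apply([0,1,0]),3))
im,d,c=save('wrist','w10');print(held(im,d,c,o,.057),ring(im,c,'yellow',np.array([.5104,.2179]),rad=.026))
```

```text
[0.49549655 0.21943561 0.12285853] [ 0.70615736  0.01497084 -1.17715445] [-0.271  0.003 -1.571] [ 0.267 -0.001 -0.964]
(array([0.5107, 0.2194, 0.0679]), 'shank', (array([ 0.00056, -0.00067]), 656, 0.00017), 'head', (array([ 0.00151, -0.00044]), 2532, 0.00037)) (array([0.5107, 0.2171]), 0.02, 709)
```

Request:
play_rows --commands '[{"wx": 0,"wz": 0,"tx": -0.1,"ty": 0.4,"tz": -0.05,"wy": 0,"hand": 1},{"wx": 0,"wz": 0,"tx": -0.2,"ty": 0.95,"tz": -0.08,"wy": 0,"hand": 1},{"wx": 0,"wz": 0,"tx": -0.2,"ty": 0.95,"tz": -0.08,"wy": 0,"hand": 1},{"wx": 0,"wz": 0,"tx": -0.2,"ty": 0.95,"tz": -0.08,"wy": 0,"hand": 1}]'

```text
t: 15.25
eef_pos: [0.4951, 0.2187, 0.1129]
tcp_rot: [-0.701, 0.701, 0.094, 0.096]
contact_force: [-0.2, 0.8, -1.1]
opening: 0.0303
```

Request:
play_rows --commands '[{"wx": 0,"wz": 0.07,"tx": 0.41,"ty": 0.02,"tz": 0,"wy": 0,"hand": 1},{"wx": 0,"wz": 0.14,"tx": 0.81,"ty": 0.06,"tz": 0,"wy": 0,"hand": 1},{"wx": 0,"wz": 0.21,"tx": 1.19,"ty": 0.13,"tz": 0,"wy": 0,"hand": 1},{"wx": 0,"wz": 0.27,"tx": 1.51,"ty": 0.22,"tz": 0,"wy": 0,"hand": 1},{"wx": 0,"wz": 0.27,"tx": 1.5,"ty": 0.25,"tz": 0,"wy": 0,"hand": 1}]'

```text
t: 15.75
eef_pos: [0.5104, 0.2185, 0.1145]
tcp_rot: [-0.707, 0.707, -0.002, 0.0]
contact_force: [-1.4, 0.4, -0.4]
opening: 0.0302
```

Request:
play_rows --commands '[{"wx": 0,"wz": 0,"tx": 0,"ty": 0,"tz": 0,"wy": 0,"hand": 1},{"wx": 0,"wz": 0,"tx": 0,"ty": 0.1,"tz": 0,"wy": 0,"hand": 1},{"wx": 0,"wz": 0,"tx": 0,"ty": 0.2,"tz": 0,"wy": 0,"hand": 1}]'

```text
t: 16.05
eef_pos: [0.51, 0.2188, 0.1127]
tcp_rot: [0.707, -0.707, 0.0, -0.001]
contact_force: [-0.7, -0.5, -1.6]
opening: 0.0308
```

Request:
play_rows --commands '[{"wx": 0,"wz": 0,"tx": 0,"ty": 0.2,"tz": 0,"wy": 0,"hand": 1},{"wx": 0,"wz": 0,"tx": 0,"ty": 0.4,"tz": 0,"wy": 0,"hand": 1},{"wx": 0,"wz": 0,"tx": 0,"ty": 0.6,"tz": 0,"wy": 0,"hand": 1},{"wx": 0,"wz": 0,"tx": 0,"ty": 0.8,"tz": 0,"wy": 0,"hand": 1},{"wx": 0,"wz": 0,"tx": 0,"ty": 1.0,"tz": 0,"wy": 0,"hand": 1}]'

```text
t: 16.55
eef_pos: [0.51, 0.2187, 0.1025]
tcp_rot: [-0.707, 0.707, -0.001, 0.001]
contact_force: [0.2, -0.7, -1.3]
opening: 0.0305
```

Request:
play_rows --commands '[{"wx": 0,"wz": 0,"tx": 0,"ty": 0.4,"tz": 0,"wy": 0,"hand": 1},{"wx": 0,"wz": 0,"tx": 0,"ty": 0.8,"tz": 0,"wy": 0,"hand": 1},{"wx": 0,"wz": 0,"tx": 0,"ty": 1.2,"tz": 0,"wy": 0,"hand": 1},{"wx": 0,"wz": 0,"tx": 0,"ty": 1.6,"tz": 0,"wy": 0,"hand": 1},{"wx": 0,"wz": 0,"tx": 0,"ty": 2.0,"tz": 0,"wy": 0,"hand": 1}]'

```text
t: 17.05
eef_pos: [0.5099, 0.2186, 0.0823]
tcp_rot: [-0.707, 0.707, -0.001, 0.0]
contact_force: [-1.3, -0.3, -0.3]
opening: 0.0302
```

Request:
play_rows --commands '[{"wx": 0,"wz": 0,"tx": 0,"ty": 0.4,"tz": 0,"wy": 0,"hand": 1},{"wx": 0,"wz": 0,"tx": 0,"ty": 0.7,"tz": 0,"wy": 0,"hand": 1},{"wx": 0,"wz": 0,"tx": 0,"ty": 1.0,"tz": 0,"wy": 0,"hand": 1},{"wx": 0,"wz": 0,"tx": 0,"ty": 1.2,"tz": 0,"wy": 0,"hand": 1},{"wx": 0,"wz": 0,"tx": 0,"ty": 1.35,"tz": 0,"wy": 0,"hand": 1}]'

```text
t: 17.55
eef_pos: [0.5098, 0.2186, 0.069]
tcp_rot: [-0.707, 0.707, -0.001, 0.0]
contact_force: [-2.5, -0.6, 0.9]
opening: 0.0304
```

Request:
play_rows --commands '[{"wx": 0,"wz": 0,"tx": 0,"ty": 0.1,"tz": 0,"wy": 0,"hand": 1},{"wx": 0,"wz": 0,"tx": 0,"ty": 0.25,"tz": 0,"wy": 0,"hand": 1},{"wx": 0,"wz": 0,"tx": 0,"ty": 0.25,"tz": 0,"wy": 0,"hand": 1}]'

```text
t: 17.85
eef_pos: [0.5098, 0.2187, 0.0681]
tcp_rot: [-0.707, 0.707, -0.001, 0.0]
contact_force: [-5.6, -1.3, 10.4]
opening: 0.0304
```

Request:
play_rows --commands '[{"wx": 0,"wz": 0,"tx": 0,"ty": 0.05,"tz": 0,"wy": 0,"hand": 1},{"wx": 0,"wz": 0,"tx": 0,"ty": -0.05,"tz": 0,"wy": 0,"hand": -0.18},{"wx": 0,"wz": 0,"tx": 0,"ty": -0.05,"tz": 0,"wy": 0,"hand": -0.18},{"wx": 0,"wz": 0,"tx": 0,"ty": -0.05,"tz": 0,"wy": 0,"hand": -0.18}]'

```text
t: 18.25
eef_pos: [0.5115, 0.2188, 0.0675]
tcp_rot: [0.707, -0.707, -0.0, -0.002]
contact_force: [-0.3, 0.6, -0.6]
opening: 0.0506
```

Request:
play_rows --commands '[{"wx": 0,"wz": 0,"tx": 0,"ty": -1.5,"tz": 0,"wy": 0,"hand": -0.18},{"wx": 0,"wz": 0,"tx": 0,"ty": -5,"tz": 0,"wy": 0,"hand": -0.18},{"wx": 0,"wz": 0,"tx": 0,"ty": -9,"tz": 0,"wy": 0,"hand": -0.18},{"wx": 0,"wz": 0,"tx": -0.5,"ty": -13,"tz": -4,"wy": 0,"hand": -0.18},{"wx": 0,"wz": 0,"tx": -1,"ty": -13,"tz": -8,"wy": 0,"hand": -0.18}]'

```text
t: 18.75
eef_pos: [0.5041, 0.1394, 0.2016]
tcp_rot: [0.707, -0.707, -0.005, -0.004]
contact_force: [1.2, -0.1, 0.2]
opening: 0.0504
```

Run:
```python
from h import *
o=get_obs();print(o['eef_pos'])
im,d,c=save('wrist','w11');print(tops(im,d,c,.097,.117,np.array([.5104,.2179])),ring(im,c,'blue',np.array([.475,.1525]),rad=.026))
```

```text
[0.5040841  0.13940925 0.20157025]
(array([0.511, 0.218]), 0.0159, array([0.5109, 0.2183], dtype=float32), 1351, np.float64(0.1054)) (array([0.475 , 0.1525]), 0.0196, 322)
```

Request:
play_rows --commands '[{"wx": 0,"wz": 0,"tx": -0.3,"ty": 0,"tz": -5,"wy": 0,"hand": -0.18},{"wx": 0,"wz": 0,"tx": -0.8,"ty": 0,"tz": -9,"wy": 0,"hand": -0.18},{"wx": 0,"wz": 0,"tx": -1.2,"ty": 0,"tz": -13,"wy": 0,"hand": -0.18},{"wx": 0,"wz": 0,"tx": -1.6,"ty": 0,"tz": -16,"wy": 0,"hand": -0.18},{"wx": 0,"wz": 0,"tx": -2,"ty": 0,"tz": -19,"wy": 0,"hand": -0.18}]'

```text
t: 19.3
eef_pos: [0.4798, -0.0529, 0.197]
tcp_rot: [-0.707, 0.707, -0.001, 0.001]
contact_force: [0.6, 0.2, -0.7]
opening: 0.0503
```

Request:
play_rows --commands '[{"wx": 0,"wz": 0,"tx": -0.3,"ty": 0,"tz": -4,"wy": 0,"hand": -0.18},{"wx": 0,"wz": 0,"tx": -0.4,"ty": 0,"tz": -7.5,"wy": 0,"hand": -0.18},{"wx": 0,"wz": 0,"tx": -0.4,"ty": 0,"tz": -9.4,"wy": 0,"hand": -0.18},{"wx": 0,"wz": 0,"tx": -0.4,"ty": 0,"tz": -9.4,"wy": 0,"hand": -0.18},{"wx": 0,"wz": 0,"tx": -0.4,"ty": 0,"tz": -9.4,"wy": 0,"hand": -0.18}]'

```text
t: 19.8
eef_pos: [0.4754, -0.1452, 0.1968]
tcp_rot: [0.707, -0.707, 0.001, -0.001]
contact_force: [-0.2, 0.4, 0.5]
opening: 0.0503
```

Run:
```python
from h import *
im,d,c=save('wrist','w12');print(tops(im,d,c,.097,.117,np.array([.4765,-.147])))
print(get_obs()['eef_pos'],rel([.4765,-.147,.066],R.from_matrix(np.array([[1,0,0],[0,0,1],[0,-1,0]]))))
```

```text
(array([ 0.4765, -0.1474]), 0.0161, array([ 0.4765, -0.1459], dtype=float32), 1097, np.float64(0.1052))
[ 0.47522884 -0.1444987   0.19685547] (array([ 0.14, 13.09, -0.26]), array([-0.001, -0.002, -0.001]))
```

Yellow is home. Grasping blue.

Request:
play_rows --commands '[{"wx": 0,"wz": 0,"tx": 0.1,"ty": 4,"tz": -0.1,"wy": 0,"hand": -0.18},{"wx": 0,"wz": 0,"tx": 0.1,"ty": 7,"tz": -0.15,"wy": 0,"hand": -0.18},{"wx": 0,"wz": 0,"tx": 0.1,"ty": 10,"tz": -0.15,"wy": 0,"hand": -0.18},{"wx": 0,"wz": 0,"tx": 0.1,"ty": 12,"tz": -0.15,"wy": 0,"hand": -0.18},{"wx": 0,"wz": 0,"tx": 0.1,"ty": 13,"tz": -0.15,"wy": 0,"hand": -0.18}]'

```text
t: 20.35
eef_pos: [0.4755, -0.1448, 0.0655]
tcp_rot: [0.708, -0.706, 0.001, 0.001]
contact_force: [0.6, -0.2, 0.0]
opening: 0.0504
```

Request:
play_rows --commands '[{"wx": 0,"wz": 0,"tx": 0,"ty": 0,"tz": 0,"wy": 0,"hand": -0.18},{"wx": 0,"wz": 0,"tx": 0,"ty": 0,"tz": 0,"wy": 0,"hand": 1},{"wx": 0,"wz": 0,"tx": 0,"ty": 0,"tz": 0,"wy": 0,"hand": 1},{"wx": 0,"wz": 0,"tx": 0,"ty": 0,"tz": 0,"wy": 0,"hand": 1},{"wx": 0,"wz": 0,"tx": 0,"ty": 0,"tz": 0,"wy": 0,"hand": 1}]'

```text
t: 20.85
eef_pos: [0.4771, -0.147, 0.0682]
tcp_rot: [-0.707, 0.707, -0.0, 0.001]
contact_force: [-0.0, 0.4, 3.7]
opening: 0.0303
```

Request:
play_rows --commands '[{"wx": 0,"wz": 0,"tx": 0,"ty": 0,"tz": 0,"wy": 0,"hand": 1},{"wx": 0,"wz": 0,"tx": 0,"ty": -3,"tz": 0,"wy": 0,"hand": 1},{"wx": 0,"wz": 0,"tx": 0,"ty": -7,"tz": 0,"wy": 0,"hand": 1},{"wx": 0,"wz": 0,"tx": 0,"ty": -11,"tz": 0,"wy": 0,"hand": 1},{"wx": 0,"wz": 0,"tx": 0,"ty": -13,"tz": 2,"wy": 0,"hand": 1}]'

```text
t: 21.35
eef_pos: [0.4786, -0.1293, 0.2004]
tcp_rot: [-0.706, 0.709, 0.001, 0.004]
contact_force: [0.7, 0.0, -2.1]
opening: 0.0303
```

Request:
play_rows --commands '[{"wx": 0,"wz": 0,"tx": 0,"ty": 0,"tz": 5,"wy": 0,"hand": 1},{"wx": 0,"wz": 0,"tx": 0,"ty": 0,"tz": 9,"wy": 0,"hand": 1},{"wx": 0,"wz": 0,"tx": 0,"ty": 0,"tz": 13,"wy": 0,"hand": 1},{"wx": 0,"wz": 0,"tx": 0,"ty": 0,"tz": 16,"wy": 0,"hand": 1},{"wx": 0,"wz": 0,"tx": 0,"ty": 0,"tz": 19,"wy": 0,"hand": 1}]'

```text
t: 21.85
eef_pos: [0.4762, 0.0647, 0.1971]
tcp_rot: [-0.707, 0.707, -0.001, 0.0]
contact_force: [-0.2, -0.0, -1.6]
opening: 0.0307
```

Request:
play_rows --commands '[{"wx": 0,"wz": 0,"tx": -0.1,"ty": 1,"tz": 4,"wy": 0,"hand": 1},{"wx": 0,"wz": 0,"tx": -0.15,"ty": 3,"tz": 7,"wy": 0,"hand": 1},{"wx": 0,"wz": 0,"tx": -0.15,"ty": 4.7,"tz": 8.7,"wy": 0,"hand": 1},{"wx": 0,"wz": 0,"tx": -0.15,"ty": 4.7,"tz": 8.7,"wy": 0,"hand": 1},{"wx": 0,"wz": 0,"tx": -0.15,"ty": 4.7,"tz": 8.7,"wy": 0,"hand": 1}]'

```text
t: 22.35
eef_pos: [0.4752, 0.1501, 0.1499]
tcp_rot: [-0.707, 0.707, -0.001, -0.0]
contact_force: [0.1, -0.7, -1.0]
opening: 0.0302
```

Run:
```python
from h import *
o=get_obs();print(o['eef_pos'],o['contact_force'],quat(o).as_matrix().round(3).tolist())
im,d,c=save('wrist','w13');print(held(im,d,c,o,.058))
print(ring(im,c,'blue',np.array([.475,.1525]),rad=.026))
print(tops(im,d,c,.18,.20,np.array(o['eef_pos'])[:2]))
```

```text
[0.47516541 0.15012154 0.14992318] [ 0.07560706 -0.71672975 -1.04481559] [[1.0, -0.001, 0.001], [-0.001, -0.001, 1.0], [-0.001, -1.0, -0.001]]
(array([0.4751, 0.1501, 0.0919]), 'shank', (array([ 0.00068, -0.00123]), 655, 0.00018), 'head', (array([ 0.0015 , -0.00103]), 2430, 0.00036))
(array([0.4751, 0.1525]), 0.0196, 346)
(array([0.4749, 0.153 ]), 0.0242, array([0.4764, 0.1531], dtype=float32), 5581, np.float64(0.1876))
```

Request:
play_rows --commands '[{"wx": 0,"wz": -0.14,"tx": -0.8,"ty": 0.1,"tz": 0.3,"wy": 0,"hand": 1},{"wx": 0,"wz": -0.27,"tx": -1.55,"ty": 0.2,"tz": 0.33,"wy": 0,"hand": 1},{"wx": 0,"wz": -0.27,"tx": -1.55,"ty": 0.7,"tz": 0.33,"wy": 0,"hand": 1},{"wx": 0,"wz": -0.27,"tx": -1.55,"ty": 1.7,"tz": 0.33,"wy": 0,"hand": 1},{"wx": 0,"wz": -0.27,"tx": -1.55,"ty": 2.6,"tz": 0.33,"wy": 0,"hand": 1}]'

```text
t: 22.9
eef_pos: [0.4614, 0.1527, 0.1249]
tcp_rot: [-0.7, 0.701, 0.095, 0.097]
contact_force: [-0.2, 0.3, -1.3]
opening: 0.0309
```

Request:
play_rows --commands '[{"wx": 0,"wz": 0,"tx": 0,"ty": 0,"tz": 0,"wy": 0,"hand": 1},{"wx": 0,"wz": 0,"tx": 0,"ty": 0,"tz": 0,"wy": 0,"hand": 1},{"wx": 0,"wz": 0,"tx": 0,"ty": 0,"tz": 0,"wy": 0,"hand": 1}]'

```text
t: 23.2
eef_pos: [0.4608, 0.1533, 0.1245]
tcp_rot: [-0.701, 0.701, 0.095, 0.096]
contact_force: [-0.3, -0.1, -1.2]
opening: 0.0309
```

Run:
```python
from h import *
o=get_obs();print(o['eef_pos'],o['contact_force'],quat(o).as_euler('zyx').round(3),np.round(quat(o).apply([0,1,0]),3))
im,d,c=save('wrist','w14');print(held(im,d,c,o,.0575),ring(im,c,'blue',np.array([.475,.1525]),rad=.026))
```

```text
[0.46082708 0.15333631 0.12454171] [-0.29220574 -0.0792576  -1.22098908] [-0.271  0.003 -1.571] [ 0.267 -0.001 -0.964]
(array([0.4762, 0.1533, 0.0691]), 'shank', (array([ 0.0007, -0.0012]), 667, 0.00017), 'head', (array([ 0.00152, -0.00102]), 2508, 0.00037)) (array([0.4754, 0.1513]), 0.0202, 621)
```

Request:
play_rows --commands '[{"wx": 0,"wz": 0,"tx": -0.2,"ty": 0.4,"tz": 0.03,"wy": 0,"hand": 1},{"wx": 0,"wz": 0,"tx": -0.37,"ty": 1.04,"tz": 0.03,"wy": 0,"hand": 1},{"wx": 0,"wz": 0,"tx": -0.37,"ty": 1.04,"tz": 0.03,"wy": 0,"hand": 1},{"wx": 0,"wz": 0,"tx": -0.37,"ty": 1.04,"tz": 0.03,"wy": 0,"hand": 1}]'

```text
t: 23.65
eef_pos: [0.4594, 0.1539, 0.1129]
tcp_rot: [-0.701, 0.701, 0.094, 0.096]
contact_force: [0.1, -0.7, -1.1]
opening: 0.0309
```

Request:
play_rows --commands '[{"wx": 0,"wz": 0.07,"tx": 0.41,"ty": 0.02,"tz": 0,"wy": 0,"hand": 1},{"wx": 0,"wz": 0.14,"tx": 0.81,"ty": 0.06,"tz": 0,"wy": 0,"hand": 1},{"wx": 0,"wz": 0.21,"tx": 1.19,"ty": 0.13,"tz": 0,"wy": 0,"hand": 1},{"wx": 0,"wz": 0.27,"tx": 1.51,"ty": 0.22,"tz": 0,"wy": 0,"hand": 1},{"wx": 0,"wz": 0.27,"tx": 1.5,"ty": 0.25,"tz": 0,"wy": 0,"hand": 1}]'

```text
t: 24.15
eef_pos: [0.4747, 0.1537, 0.1146]
tcp_rot: [-0.707, 0.707, -0.002, 0.0]
contact_force: [-1.0, -0.7, -2.1]
opening: 0.0306
```

Request:
play_rows --commands '[{"wx": 0,"wz": 0,"tx": 0,"ty": 0,"tz": 0,"wy": 0,"hand": 1},{"wx": 0,"wz": 0,"tx": 0,"ty": 0.1,"tz": 0,"wy": 0,"hand": 1},{"wx": 0,"wz": 0,"tx": 0,"ty": 0.2,"tz": 0,"wy": 0,"hand": 1}]'

```text
t: 24.45
eef_pos: [0.474, 0.1539, 0.1128]
tcp_rot: [-0.707, 0.707, -0.0, 0.001]
contact_force: [-1.3, -0.0, -0.9]
opening: 0.0302
```

Request:
play_rows --commands '[{"wx": 0,"wz": 0,"tx": 0.03,"ty": 0.2,"tz": 0,"wy": 0,"hand": 1},{"wx": 0,"wz": 0,"tx": 0.03,"ty": 0.4,"tz": 0,"wy": 0,"hand": 1},{"wx": 0,"wz": 0,"tx": 0.03,"ty": 0.6,"tz": 0,"wy": 0,"hand": 1},{"wx": 0,"wz": 0,"tx": 0.03,"ty": 0.8,"tz": 0,"wy": 0,"hand": 1},{"wx": 0,"wz": 0,"tx": 0.03,"ty": 1.0,"tz": 0,"wy": 0,"hand": 1}]'

```text
t: 24.95
eef_pos: [0.4744, 0.1538, 0.1026]
tcp_rot: [-0.707, 0.707, -0.001, 0.0]
contact_force: [-1.0, 0.1, -1.5]
opening: 0.0304
```

Request:
play_rows --commands '[{"wx": 0,"wz": 0,"tx": 0,"ty": 0.4,"tz": 0,"wy": 0,"hand": 1},{"wx": 0,"wz": 0,"tx": 0,"ty": 0.8,"tz": 0,"wy": 0,"hand": 1},{"wx": 0,"wz": 0,"tx": 0,"ty": 1.2,"tz": 0,"wy": 0,"hand": 1},{"wx": 0,"wz": 0,"tx": 0,"ty": 1.6,"tz": 0,"wy": 0,"hand": 1},{"wx": 0,"wz": 0,"tx": 0,"ty": 2.0,"tz": 0,"wy": 0,"hand": 1}]'

```text
t: 25.45
eef_pos: [0.4743, 0.1538, 0.0824]
tcp_rot: [-0.707, 0.707, -0.001, 0.0]
contact_force: [-2.2, 0.2, -0.4]
opening: 0.0307
```

Request:
play_rows --commands '[{"wx": 0,"wz": 0,"tx": 0,"ty": 0.4,"tz": 0,"wy": 0,"hand": 1},{"wx": 0,"wz": 0,"tx": 0,"ty": 0.7,"tz": 0,"wy": 0,"hand": 1},{"wx": 0,"wz": 0,"tx": 0,"ty": 1.0,"tz": 0,"wy": 0,"hand": 1},{"wx": 0,"wz": 0,"tx": 0,"ty": 1.2,"tz": 0,"wy": 0,"hand": 1},{"wx": 0,"wz": 0,"tx": 0,"ty": 1.35,"tz": 0,"wy": 0,"hand": 1}]'

```text
t: 25.95
eef_pos: [0.4743, 0.1538, 0.0691]
tcp_rot: [-0.707, 0.707, -0.001, 0.0]
contact_force: [-2.5, -0.1, 1.2]
opening: 0.0304
```

Request:
play_rows --commands '[{"wx": 0,"wz": 0,"tx": 0,"ty": 0.1,"tz": 0,"wy": 0,"hand": 1},{"wx": 0,"wz": 0,"tx": 0,"ty": 0.25,"tz": 0,"wy": 0,"hand": 1},{"wx": 0,"wz": 0,"tx": 0,"ty": 0.25,"tz": 0,"wy": 0,"hand": 1}]'

```text
t: 26.25
eef_pos: [0.4743, 0.1539, 0.0684]
tcp_rot: [-0.707, 0.707, -0.001, 0.001]
contact_force: [-6.0, 0.1, 13.9]
opening: 0.0306
```

Request:
play_rows --commands '[{"wx": 0,"wz": 0,"tx": 0,"ty": -0.1,"tz": 0,"wy": 0,"hand": -0.18},{"wx": 0,"wz": 0,"tx": 0,"ty": -0.1,"tz": 0,"wy": 0,"hand": -0.18},{"wx": 0,"wz": 0,"tx": 0,"ty": -0.1,"tz": 0,"wy": 0,"hand": -0.18},{"wx": 0,"wz": 0,"tx": 0,"ty": -1.5,"tz": 0,"wy": 0,"hand": -0.18},{"wx": 0,"wz": 0,"tx": 0,"ty": -5,"tz": 0,"wy": 0,"hand": -0.18}]'

```text
t: 26.75
eef_pos: [0.4735, 0.1536, 0.115]
tcp_rot: [-0.707, 0.707, -0.003, -0.001]
contact_force: [1.3, 0.7, 0.1]
opening: 0.0502
```

Request:
play_rows --commands '[{"wx": 0,"wz": 0,"tx": 0,"ty": -5,"tz": 0,"wy": 0,"hand": -0.18},{"wx": 0,"wz": 0,"tx": 0,"ty": -9.5,"tz": 0,"wy": 0,"hand": -0.18},{"wx": 0,"wz": 0,"tx": 0.5,"ty": -13.5,"tz": -2,"wy": 0,"hand": -0.18},{"wx": 0,"wz": 0,"tx": 1,"ty": -16,"tz": -6,"wy": 0,"hand": -0.18},{"wx": 0,"wz": 0,"tx": 1.5,"ty": -18,"tz": -10,"wy": 0,"hand": -0.18}]'

```text
t: 27.25
eef_pos: [0.4908, 0.0531, 0.2992]
tcp_rot: [-0.707, 0.707, 0.002, 0.002]
contact_force: [0.8, -0.4, -0.1]
opening: 0.0507
```

Run:
```python
from h import *
o=get_obs();print(o['eef_pos'])
im,d,c=save('wrist','w15')
for n,g in dict(red=(.4587,.2713),yellow=(.5104,.2179),blue=(.475,.1525)).items(): print(n,tops(im,d,c,.097,.117,np.array(g)))
```

```text
[0.49081869 0.05308639 0.29921179]
red None
yellow (array([0.5108, 0.2172]), 0.0161, array([0.5107, 0.215 ], dtype=float32), 812, np.float64(0.1049))
blue (array([0.4754, 0.1526]), 0.0159, array([0.4756, 0.1525], dtype=float32), 733, np.float64(0.1054))
```

Request:
play_rows --commands '[{"wx": 0,"wz": 0,"tx": 0.3,"ty": -1,"tz": -4,"wy": 0,"hand": -0.18},{"wx": 0,"wz": 0,"tx": 0.6,"ty": -2,"tz": -8,"wy": 0,"hand": -0.18},{"wx": 0,"wz": 0,"tx": 0.8,"ty": -3,"tz": -12,"wy": 0,"hand": -0.18},{"wx": 0,"wz": 0,"tx": 0.8,"ty": -3,"tz": -15,"wy": 0,"hand": -0.18},{"wx": 0,"wz": 0,"tx": 0.8,"ty": -3,"tz": -17,"wy": 0,"hand": -0.18}]'

```text
t: 27.8
eef_pos: [0.4978, -0.1187, 0.3269]
tcp_rot: [-0.707, 0.708, -0.001, 0.002]
contact_force: [-0.4, 0.4, 0.2]
opening: 0.0502
```

Request:
play_rows --commands '[{"wx": 0,"wz": 0,"tx": 0,"ty": 0,"tz": 0,"wy": 0,"hand": -1},{"wx": 0,"wz": 0,"tx": 0,"ty": 0,"tz": 0,"wy": 0,"hand": -1},{"wx": 0,"wz": 0,"tx": 0,"ty": 0,"tz": 0,"wy": 0,"hand": -1}]'

```text
t: 28.1
eef_pos: [0.4971, -0.1152, 0.3265]
tcp_rot: [0.707, -0.707, 0.001, -0.0]
contact_force: [-0.6, -0.1, 0.8]
opening: 0.0854
```

Run:
```python
from h import *
o=get_obs();print(o['eef_pos'])
im,d,c=save('wrist','w16')
```

```text
[ 0.49709833 -0.11516974  0.32649969]
```

View pics/w16.png

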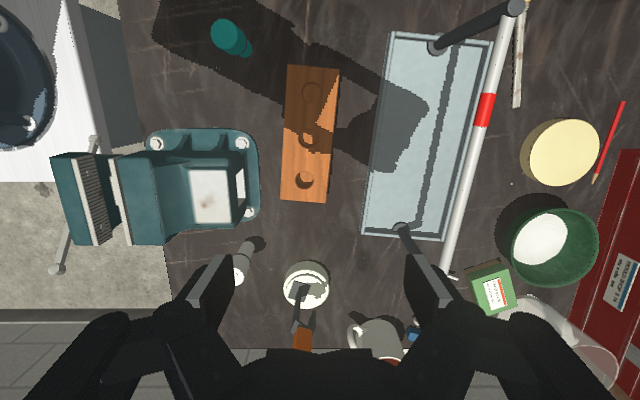

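Wrist view: empty rack at (310,135), tray with rail from (510,10) to (450,275), red band at (484,110), core disc at (305,285) with the orange grip at (303,337).

Run:
```python
from h import *
im,d,c=load('w16')
ys,xs=np.where(d>0);P=pts(c,xs,ys,d[ys,xs]);C=im[ys,xs].astype(int)
k=(P[:,2]>.172)&(P[:,2]<.185)&(P[:,0]>.58)&(P[:,0]<.75)&(P[:,1]>-.35)&(P[:,1]<.1)
Q=P[k];l=cv2.fitLine(Q[:,:2].astype(np.float32),cv2.DIST_HUBER,0,.001,.001).ravel();print('rail',l,Q[:,1].min(),Q[:,1].max(),Q[:,2].max(),len(Q))
kr=k&(C[:,0]>150)&(C[:,1]<70);B=P[kr];print('band',B.mean(0),B[:,:2].min(0),B[:,:2].max(0),len(B))
k=(P[:,2]>.034)&(P[:,2]<.046)&(np.hypot(P[:,0]-.48,P[:,1]+.26)<.1);print('disc',cv2.minEnclosingCircle(P[k][:,:2].astype(np.float32)),k.sum())
hsv=cv2.cvtColor(im,cv2.COLOR_RGB2HSV)[ys,xs]
k=(hsv[:,0]>5)&(hsv[:,0]<16)&(hsv[:,1]>180)&(P[:,2]>.1);print('orange',P[k].mean(0),P[k].min(0),P[k].max(0),k.sum())
for nm in('scene','side'):
    im,d,c=save(nm,nm+'2')
s=load('scene2')[0];cv2.imwrite('pics/crop2.png',cv2.resize(s[245:325,335:415],(480,480),interpolation=cv2.INTER_CUBIC)[:,:,::-1])
s=load('side2')[0];b=cv2.resize(s[240:340,290:390],(480,480),interpolation=cv2.INTER_CUBIC)[:,:,::-1]
a=cv2.imread('pics/crop2.png');cv2.imwrite('pics/crop2.png',np.hstack([a,b])[:, :960]);cv2.imwrite('pics/crop2.png',cv2.resize(cv2.imread('pics/crop2.png'),(800,400)))
```

```text
rail [ 0.09758233  0.99522746  0.6522846  -0.06501973] -0.22175038747302067 0.046333764137497464 0.1848117785736768 3939
band [ 0.65463057 -0.04323244  0.1792896 ] [ 0.64887947 -0.05857561] [ 0.66297695 -0.02891201] 352
disc ((0.4799647629261017, -0.26002785563468933), 0.10005659610033035) 1378
orange [ 0.47679155 -0.33484096  0.15799454] [ 0.4642465  -0.34433642  0.13569383] [ 0.48793204 -0.33076154  0.17420914] 281
```

View pics/crop2.png

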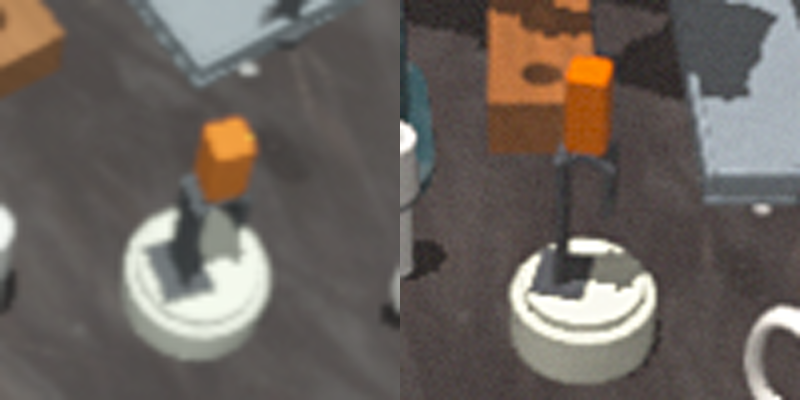

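The core stands with its back leg towards the robot and its tongue away, so its +x already points roughly away from the robot. Fitting its position and yaw.

```bash
cat >> h.py <<'E'
def core(im,d,c,g,top=.18,dz=0):
    "disc centre, grip-face centre and yaw of the core near g (xy), lifted by dz"
    ys,xs=np.where(d>0);P=pts(c,xs,ys,d[ys,xs]);h=cv2.cvtColor(im,cv2.COLOR_RGB2HSV)[ys,xs]
    near=np.hypot(*(P[:,:2]-g).T)<.055
    k=near&(abs(P[:,2]-dz-.02)<.019);from scipy.optimize import least_squares
    Q=P[k&(abs(np.hypot(*(P[:,:2]-g).T)-.04)<.012)][:,:2]
    if len(Q)>20:
        f=least_squares(lambda p:np.hypot(*(Q-p).T)-.04,g,loss='soft_l1',f_scale=.001);print('disc',f.x.round(4),len(Q))
    o=near&(h[:,0]>3)&(h[:,0]<18)&(h[:,1]>150);T=P[o&(P[:,2]>dz+.177)][:,:2]
    if len(T)>20: print('griptop',cv2.minAreaRect(T.astype(np.float32)*1000),len(T),P[o][:,2].max().round(4))
    F=P[o&(P[:,2]<dz+.174)]
    if len(F)>20:
        l=cv2.fitLine(F[:,:2].astype(np.float32),cv2.DIST_HUBER,0,.001,.001).ravel();print('face',l.round(4),'yaw',np.arctan(l[1]/l[0]).round(3),F.min(0).round(4),F.max(0).round(4),len(F))
E
python3 - <<'E'
from h import *
im,d,c=load('w16');g=np.array([.477,-.342])
core(im,d,c,g)
for n in('scene2','side2'): print(n);core(*load(n),g)
im,d,c=load('side2')
for n in ('w16','scene2'):
    im,d,c=load(n);ys,xs=np.where(d>0);P=pts(c,xs,ys,d[ys,xs]);a=np.array([.0976,.9952]);q=P[:,:2]-[.6523,-.065];off=q@[.9952,-.0976];s=q@a
    k=(abs(off)<.009)&(P[:,2]>.06)&(P[:,2]<.155);hh,e=np.histogram(s[k],np.arange(-.25,.2,.005));print(n,[(round(float(x),3),int(y)) for x,y in zip(e,hh) if y>8])
    C=im[ys,xs].astype(int);k=(abs(off)<.012)&(P[:,2]>.165)&(C[:,0]>110)&(C[:,1]<.45*C[:,0]);print('band s',np.percentile(s[k],[2,50,98]),np.median(off[k]))
E
```

```text
disc [ 0.4752 -0.3459] 1019
face [ 0.9638 -0.2666  0.4779 -0.3346] yaw -0.27 [ 0.4633 -0.3465  0.1341] [ 0.4884 -0.3308  0.1739] 381
scene2
disc [ 0.4733 -0.3426] 381
griptop ((470.1522216796875, -344.90252685546875), (19.898990631103516, 20.368215560913086), 69.56520080566406) 44 0.1823
face [ 0.827  -0.5622  0.4651 -0.3511] yaw -0.597 [ 0.4572 -0.3576  0.1368] [ 0.4802 -0.3343  0.1738] 76
side2
disc [ 0.4748 -0.3439] 654
griptop ((474.42523193359375, -346.4695129394531), (21.393638610839844, 21.273038864135742), 67.62696838378906) 71 0.1815
face [ 0.9495 -0.3137  0.4718 -0.3546] yaw -0.319 [ 0.4613 -0.3599  0.13  ] [ 0.4849 -0.341   0.1737] 171
w16 [(-0.18, 35), (-0.175, 126), (0.095, 247), (0.1, 256), (0.105, 163), (0.11, 36)]
band s [0.00714993 0.02170203 0.03587159] -0.0006904236259501699
scene2 [(-0.19, 17), (-0.185, 45), (-0.18, 13), (0.095, 24), (0.1, 36), (0.105, 13)]
band s [0.01172096 0.02147609 0.03319561] -0.004905101076646904
```

Request:
play_rows --commands '[{"wx": 0,"wz": 0,"tx": -0.5,"ty": 2,"tz": -4.5,"wy": 0.1,"hand": -1},{"wx": 0,"wz": 0,"tx": -1,"ty": 4,"tz": -9,"wy": 0.2,"hand": -1},{"wx": 0,"wz": 0,"tx": -1.5,"ty": 5.5,"tz": -13.5,"wy": 0.3,"hand": -1},{"wx": 0,"wz": 0,"tx": -2,"ty": 7,"tz": -18,"wy": 0.35,"hand": -1},{"wx": 0,"wz": 0,"tx": -2.2,"ty": 7,"tz": -20,"wy": 0.35,"hand": -1}]'

```text
t: 28.75
eef_pos: [0.4738, -0.3185, 0.2547]
tcp_rot: [0.696, -0.696, 0.126, -0.124]
contact_force: [0.3, 0.3, 1.0]
opening: 0.0857
```

Request:
play_rows --commands '[{"wx": 0,"wz": 0,"tx": 0,"ty": 0,"tz": 0,"wy": 0,"hand": -1},{"wx": 0,"wz": 0,"tx": 0,"ty": 0,"tz": 0,"wy": 0,"hand": -1},{"wx": 0,"wz": 0,"tx": 0,"ty": 0,"tz": 0,"wy": 0,"hand": -1}]'

```text
t: 29.05
eef_pos: [0.4752, -0.3144, 0.2574]
tcp_rot: [0.696, -0.696, 0.123, -0.123]
contact_force: [0.5, 0.3, -0.8]
opening: 0.0852
```

Run:
```python
from h import *
o=get_obs();print(o['eef_pos'])
im,d,c=save('wrist','w17');core(im,d,c,np.array([.475,-.345]))
print('side');core(*save('side','s17'),np.array([.475,-.345]))
y=-.35;print(rel([.475,-.345,.25],R.from_euler('z',y)*R.from_matrix(np.array([[1,0,0],[0,0,1],[0,-1,0]]))))
```

```text
[ 0.47520235 -0.3144064   0.25740142]
disc [ 0.4748 -0.3461] 1165
griptop ((475.9240417480469, -344.2464294433594), (21.610881805419922, 21.001144409179688), 71.49945068359375) 218 0.1813
face [ 0.9416 -0.3368  0.4793 -0.3348] yaw -0.344 [ 0.4693 -0.3405  0.1361] [ 0.4886 -0.3315  0.174 ] 356
side
disc [ 0.4748 -0.3443] 676
griptop ((473.63995361328125, -348.20892333984375), (21.499980926513672, 20.443687438964844), 77.00205993652344) 68 0.1823
face [ 0.942  -0.3356  0.4727 -0.3549] yaw -0.342 [ 0.4616 -0.3613  0.1284] [ 0.4849 -0.339   0.174 ] 174
(array([ 1.02,  0.75, -2.87]), array([-0.   ,  0.   ,  0.001]))
```

View pics/w17.png

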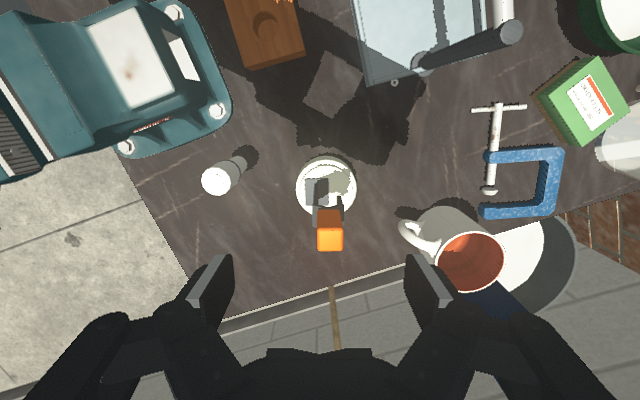

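The view shows the grip at (330,238), the leg on its left and the tongue on its right. The mug (470,250) and white pin (220,178) are clear. Grasping with a 50 mm opening.

Request:
play_rows --commands '[{"wx": 0,"wz": 0,"tx": 1.05,"ty": 0.7,"tz": -2.9,"wy": 0,"hand": -0.18},{"wx": 0,"wz": 0,"tx": 1.05,"ty": 0.7,"tz": -2.9,"wy": 0,"hand": -0.18},{"wx": 0,"wz": 0,"tx": 1.05,"ty": 0.7,"tz": -2.9,"wy": 0,"hand": -0.18},{"wx": 0,"wz": 0,"tx": 1.05,"ty": 0.7,"tz": -2.9,"wy": 0,"hand": -0.18}]'

```text
t: 29.55
eef_pos: [0.4748, -0.3458, 0.25]
tcp_rot: [0.696, -0.696, 0.124, -0.123]
contact_force: [0.4, -0.0, 0.5]
opening: 0.0504
```

Run:
```python
from h import *
o=get_obs()
im,d,c=save('wrist','w18');core(im,d,c,np.array([.475,-.345]))
y=-.343;print(o['eef_pos'],rel([.4755,-.345,.14],R.from_euler('z',y)*R.from_matrix(np.array([[1,0,0],[0,0,1],[0,-1,0]]))))
ys,xs=np.where(d>0);P=pts(c,xs,ys,d[ys,xs]);q=np.hypot(*(P[:,:2]-[.475,-.345]).T);k=(q>.026)&(q<.075)&(P[:,2]<.19);print('max z around',np.sort(P[k][:,2])[-5:])
```

```text
disc [ 0.4747 -0.3464] 1138
griptop ((475.5759582519531, -344.4172668457031), (21.175365447998047, 21.004173278808594), 70.3327865600586) 568 0.1826
face [ 0.944  -0.3301  0.4786 -0.3345] yaw -0.336 [ 0.4693 -0.3404  0.1348] [ 0.4886 -0.3318  0.174 ] 303
[ 0.47475089 -0.3457867   0.25003299] (array([ 0.04, 11.01,  0.1 ]), array([-0.   , -0.008, -0.   ]))
max z around [0.04462291 0.04476562 0.04498577 0.04535644 0.0455822 ]
```

Request:
play_rows --commands '[{"wx": 0,"wz": 0,"tx": 0.04,"ty": 4,"tz": 0.1,"wy": 0,"hand": -0.18},{"wx": 0,"wz": 0,"tx": 0.04,"ty": 7,"tz": 0.1,"wy": -0.01,"hand": -0.18},{"wx": 0,"wz": 0,"tx": 0.04,"ty": 9,"tz": 0.1,"wy": -0.01,"hand": -0.18},{"wx": 0,"wz": 0,"tx": 0.04,"ty": 10.3,"tz": 0.1,"wy": -0.01,"hand": -0.18},{"wx": 0,"wz": 0,"tx": 0.04,"ty": 10.9,"tz": 0.1,"wy": -0.01,"hand": -0.18}]'

```text
t: 30.1
eef_pos: [0.4752, -0.3454, 0.1399]
tcp_rot: [0.697, -0.696, 0.121, -0.12]
contact_force: [0.4, -0.3, -0.2]
opening: 0.0506
```

Request:
play_rows --commands '[{"wx": 0,"wz": 0,"tx": 0,"ty": 0,"tz": 0,"wy": 0,"hand": -0.18},{"wx": 0,"wz": 0,"tx": 0,"ty": 0,"tz": 0,"wy": 0,"hand": 1},{"wx": 0,"wz": 0,"tx": 0,"ty": 0,"tz": 0,"wy": 0,"hand": 1},{"wx": 0,"wz": 0,"tx": 0,"ty": 0,"tz": 0,"wy": 0,"hand": 1},{"wx": 0,"wz": 0,"tx": 0,"ty": 0,"tz": 0,"wy": 0,"hand": 1}]' --grip_force 80

```text
t: 30.6
eef_pos: [0.475, -0.3463, 0.142]
tcp_rot: [-0.697, 0.697, -0.12, 0.12]
contact_force: [-3.5, 1.3, 5.2]
opening: 0.0214
```

Request:
play_rows --commands '[{"wx": 0,"wz": 0,"tx": 0,"ty": 0,"tz": 0,"wy": 0,"hand": 1},{"wx": 0,"wz": 0,"tx": 0,"ty": 0,"tz": 0,"wy": 0,"hand": 1}]'

```text
t: 30.8
eef_pos: [0.475, -0.3463, 0.142]
tcp_rot: [-0.697, 0.697, -0.12, 0.12]
contact_force: [-3.9, 1.7, 6.1]
opening: 0.0217
```

Request:
play_rows --commands '[{"wx": 0,"wz": 0,"tx": 0,"ty": -1.5,"tz": 0,"wy": 0,"hand": 1},{"wx": 0,"wz": 0,"tx": 0,"ty": -4.5,"tz": 0,"wy": 0,"hand": 1},{"wx": 0,"wz": 0,"tx": 0,"ty": -7.5,"tz": 0,"wy": 0,"hand": 1},{"wx": 0,"wz": 0,"tx": 0,"ty": -10.5,"tz": 0,"wy": 0,"hand": 1},{"wx": 0,"wz": 0,"tx": 0,"ty": -11,"tz": 0,"wy": 0,"hand": 1}]'

```text
t: 31.3
eef_pos: [0.4772, -0.3478, 0.254]
tcp_rot: [-0.695, 0.698, -0.118, 0.123]
contact_force: [1.0, -0.8, -4.4]
opening: 0.0212
```

Request:
play_rows --commands '[{"wx": 0,"wz": 0,"tx": 0.5,"ty": 0,"tz": 3,"wy": -0.05,"hand": 1},{"wx": 0,"wz": 0,"tx": 1.2,"ty": 0,"tz": 7,"wy": -0.1,"hand": 1},{"wx": 0,"wz": 0,"tx": 2,"ty": 0,"tz": 11,"wy": -0.15,"hand": 1},{"wx": 0,"wz": 0,"tx": 2.8,"ty": 0,"tz": 15,"wy": -0.2,"hand": 1},{"wx": 0,"wz": 0,"tx": 3.5,"ty": 0,"tz": 18.6,"wy": -0.243,"hand": 1}]'

```text
t: 31.8
eef_pos: [0.5706, -0.1804, 0.2485]
tcp_rot: [0.707, -0.706, 0.035, -0.033]
contact_force: [0.9, 0.6, -4.2]
opening: 0.0211
```

Request:
play_rows --commands '[{"wx": 0,"wz": 0,"tx": 0,"ty": 0,"tz": 0,"wy": 0,"hand": 1},{"wx": 0,"wz": 0,"tx": 0,"ty": 0,"tz": 0,"wy": 0,"hand": 1},{"wx": 0,"wz": 0,"tx": 0,"ty": 0,"tz": 0,"wy": 0,"hand": 1}]'

```text
t: 32.1
eef_pos: [0.5699, -0.183, 0.2494]
tcp_rot: [0.706, -0.706, 0.036, -0.034]
contact_force: [-0.2, -0.3, -4.3]
opening: 0.0213
```

Run:
```python
from h import *
o=get_obs();p=np.array(o['eef_pos']);Rm=quat(o).as_matrix();print(p,o['contact_force'],'yaw',np.arctan2(Rm[1,0],Rm[0,0]),Rm[:,1].round(3))
im,d,c=save('wrist','w19');core(im,d,c,p[:2],dz=p[2]-.142)
im,d,c=load('w19')
ys,xs=np.where(d>0);P=pts(c,xs,ys,d[ys,xs])
k=(P[:,2]>.172)&(P[:,2]<.188)&(P[:,0]>.60)&(P[:,0]<.70)&(P[:,1]>-.215)&(P[:,1]<.03)
Q=P[k];l=cv2.fitLine(Q[:,:2].astype(np.float32),cv2.DIST_HUBER,0,.001,.001).ravel();print('rail',l,np.percentile(Q[:,2],[50,90,99]),len(Q),'x at y=-.19',l[2]+(-.19-l[3])*l[0]/l[1])
for n in('scene','side'):
    im2,d2,c2=save(n,n+'3');print(n);core(im2,d2,c2,p[:2],dz=p[2]-.142)
```

```text
[ 0.56987482 -0.18302302  0.24942578] [-0.16612007 -0.33800161 -4.25414457] yaw -0.09953263112331667 [-0.002  0.001 -1.   ]
disc [ 0.5712 -0.1835] 1527
griptop ((572.2208251953125, -181.31507873535156), (22.775300979614258, 21.214937210083008), 83.39632415771484) 2255 0.2897
face [ 0.9944 -0.1057  0.5732 -0.171 ] yaw -0.106 [ 0.5623 -0.1746  0.2425] [ 0.5837 -0.1694  0.2814] 1584
rail [ 0.09429926  0.9955439   0.64645875 -0.12838893] [0.17931105 0.1807266  0.18163806] 4286 x at y=-.19 0.64062285
scene
disc [ 0.5689 -0.1788] 322
griptop ((568.3494873046875, -188.90924072265625), (25.38221549987793, 10.82812786102295), 14.63674545288086) 21 0.3122
face [ 0.9979 -0.0648  0.5689 -0.1917] yaw -0.065 [ 0.5597 -0.1945  0.2391] [ 0.5794 -0.1895  0.2813] 46
side
disc [ 0.5712 -0.1805] 480
griptop ((570.3611450195312, -187.32310485839844), (18.147993087768555, 18.447513580322266), 83.61741638183594) 37 0.2904
face [ 0.9972 -0.0746  0.5636 -0.1933] yaw -0.075 [ 0.5584 -0.1982  0.2381] [ 0.5801 -0.1748  0.2811] 132
```

View pics/w19.png

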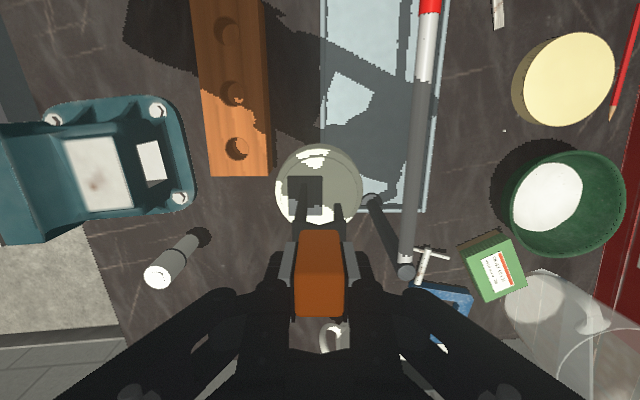

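The core is held with its disc at (318,185), level and aligned with the rail, which is to its right at (410,200). Moving in 7 cm with the disc under and the tongue over the rail.

Request:
play_rows --commands '[{"wx": 0,"wz": 0,"tx": 1.5,"ty": 0,"tz": 0,"wy": 0,"hand": 1},{"wx": 0,"wz": 0,"tx": 3,"ty": 0,"tz": 0,"wy": 0,"hand": 1},{"wx": 0,"wz": 0,"tx": 4.5,"ty": 0,"tz": 0,"wy": 0,"hand": 1},{"wx": 0,"wz": 0,"tx": 6,"ty": 0,"tz": 0,"wy": 0,"hand": 1},{"wx": 0,"wz": 0,"tx": 7,"ty": 0,"tz": 0,"wy": 0,"hand": 1}]'

```text
t: 32.75
eef_pos: [0.641, -0.1909, 0.2506]
tcp_rot: [-0.706, 0.706, -0.035, 0.036]
contact_force: [0.2, 0.1, -5.0]
opening: 0.0209
```

Request:
play_rows --commands '[{"wx": 0,"wz": 0,"tx": 0,"ty": 0,"tz": 0,"wy": 0,"hand": 1},{"wx": 0,"wz": 0,"tx": 0,"ty": 0,"tz": 0,"wy": 0,"hand": 1},{"wx": 0,"wz": 0,"tx": 0,"ty": 0,"tz": 0,"wy": 0,"hand": 1}]'

```text
t: 33.05
eef_pos: [0.6394, -0.1896, 0.2506]
tcp_rot: [0.706, -0.706, 0.036, -0.035]
contact_force: [-0.3, 0.4, -4.4]
opening: 0.0211
```

Run:
```python
from h import *
o=get_obs();p=np.array(o['eef_pos']);Rm=quat(o).as_matrix();print(p,o['contact_force'],'yaw',np.arctan2(Rm[1,0],Rm[0,0]))
im,d,c=save('wrist','w20');core(im,d,c,p[:2],dz=p[2]-.142)
ys,xs=np.where(d>0);P=pts(c,xs,ys,d[ys,xs])
k=(P[:,2]>.172)&(P[:,2]<.185)&(P[:,0]>.60)&(P[:,0]<.70)&(P[:,1]>-.17)&(P[:,1]<.03)
Q=P[k];l=cv2.fitLine(Q[:,:2].astype(np.float32),cv2.DIST_HUBER,0,.001,.001).ravel();print('rail',l,len(Q))
n=np.array([l[1],-l[0]]);print('tcp off rail (tray x)',(p[:2]-l[2:])@n)
cr=im[60:330,200:440];cv2.imwrite('pics/crop20.png',cv2.resize(cr,None,fx=2,fy=2)[:,:,::-1])
```

```text
[ 0.63935892 -0.18957413  0.2505736 ] [-0.29709208  0.38112874 -4.44157013] yaw -0.09940433052282907
disc [ 0.6407 -0.1903] 1307
griptop ((641.656982421875, -187.96185302734375), (22.39554786682129, 21.282316207885742), 84.38191986083984) 2268 0.2909
face [ 0.9946 -0.1041  0.6441 -0.1777] yaw -0.104 [ 0.6318 -0.1882  0.2363] [ 0.6535 -0.1757  0.2826] 1593
rail [ 0.0976528   0.99522054  0.6505158  -0.10433718] 3200
tcp off rail (tray x) -0.002779929168144452
```

View pics/crop20.png

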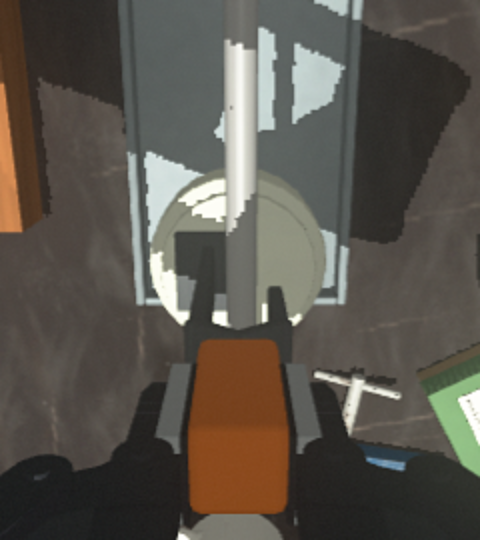

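The rail runs centrally between the leg (200) and tongue (280) in the crop. Lowering.

Request:
play_rows --commands '[{"wx": 0,"wz": 0,"tx": 0.12,"ty": 1,"tz": 0,"wy": 0,"hand": 1},{"wx": 0,"wz": 0,"tx": 0.12,"ty": 2.2,"tz": 0,"wy": 0,"hand": 1},{"wx": 0,"wz": 0,"tx": 0.12,"ty": 3.4,"tz": 0,"wy": 0,"hand": 1},{"wx": 0,"wz": 0,"tx": 0.12,"ty": 4.5,"tz": 0,"wy": 0,"hand": 1},{"wx": 0,"wz": 0,"tx": 0.12,"ty": 5.3,"tz": 0,"wy": 0,"hand": 1}]'

```text
t: 33.6
eef_pos: [0.6408, -0.1894, 0.1957]
tcp_rot: [0.707, -0.706, 0.036, -0.034]
contact_force: [-0.3, 0.5, -4.3]
opening: 0.0209
```

Request:
play_rows --commands '[{"wx": 0,"wz": 0,"tx": 0,"ty": 0.1,"tz": 0,"wy": 0,"hand": 1},{"wx": 0,"wz": 0,"tx": 0,"ty": 0.2,"tz": 0,"wy": 0,"hand": 1},{"wx": 0,"wz": 0,"tx": 0,"ty": 0.25,"tz": 0,"wy": 0,"hand": 1},{"wx": 0,"wz": 0,"tx": 0,"ty": 0.25,"tz": 0,"wy": 0,"hand": 1}]'

```text
t: 34.0
eef_pos: [0.642, -0.1899, 0.1959]
tcp_rot: [-0.706, 0.706, -0.035, 0.035]
contact_force: [-0.3, -0.5, -3.9]
opening: 0.0209
```

Request:
play_rows --commands '[{"wx": 0,"wz": 0,"tx": -0.05,"ty": 0.1,"tz": 0,"wy": 0,"hand": 1},{"wx": 0,"wz": 0,"tx": -0.05,"ty": 0.2,"tz": 0,"wy": 0,"hand": 1},{"wx": 0,"wz": 0,"tx": -0.05,"ty": 0.2,"tz": 0,"wy": 0,"hand": 1}]'

```text
t: 34.3
eef_pos: [0.6411, -0.1898, 0.1938]
tcp_rot: [-0.706, 0.706, -0.035, 0.035]
contact_force: [-0.1, 0.8, -2.3]
opening: 0.0209
```

Request:
play_rows --commands '[{"wx": 0,"wz": 0,"tx": 0,"ty": 0.04,"tz": 0.7,"wy": 0,"hand": 1},{"wx": 0,"wz": 0,"tx": 0,"ty": 0.04,"tz": 2,"wy": 0,"hand": 1},{"wx": 0,"wz": 0,"tx": 0,"ty": 0.04,"tz": 3.5,"wy": 0,"hand": 1},{"wx": 0,"wz": 0,"tx": 0,"ty": 0.04,"tz": 5,"wy": 0,"hand": 1},{"wx": 0,"wz": 0,"tx": 0,"ty": 0.04,"tz": 6,"wy": 0,"hand": 1}]'

```text
t: 34.8
eef_pos: [0.6466, -0.1286, 0.1933]
tcp_rot: [-0.706, 0.707, -0.035, 0.034]
contact_force: [-4.0, -4.0, 1.3]
opening: 0.0209
```

Request:
play_rows --commands '[{"wx": 0,"wz": 0,"tx": -0.12,"ty": 0,"tz": 1,"wy": 0,"hand": 1},{"wx": 0,"wz": 0,"tx": -0.12,"ty": 0,"tz": 2.5,"wy": 0,"hand": 1},{"wx": 0,"wz": 0,"tx": -0.12,"ty": 0,"tz": 4,"wy": 0,"hand": 1},{"wx": 0,"wz": 0,"tx": -0.12,"ty": 0,"tz": 5.5,"wy": 0,"hand": 1},{"wx": 0,"wz": 0,"tx": -0.12,"ty": 0,"tz": 7,"wy": 0,"hand": 1}]'

```text
t: 35.3
eef_pos: [0.6532, -0.0592, 0.1933]
tcp_rot: [-0.706, 0.707, -0.035, 0.035]
contact_force: [-1.9, -4.7, 1.4]
opening: 0.021
```

Request:
play_rows --commands '[{"wx": 0,"wz": 0,"tx": 0,"ty": 0,"tz": 0.7,"wy": 0,"hand": 1},{"wx": 0,"wz": 0,"tx": 0,"ty": 0,"tz": 1.3,"wy": 0,"hand": 1},{"wx": 0,"wz": 0,"tx": 0,"ty": 0,"tz": 1.3,"wy": 0,"hand": 1},{"wx": 0,"wz": 0,"tx": 0,"ty": 0,"tz": 1.3,"wy": 0,"hand": 1}]'

```text
t: 35.7
eef_pos: [0.6544, -0.046, 0.1933]
tcp_rot: [0.707, -0.705, 0.035, -0.035]
contact_force: [-0.9, 0.7, 3.6]
opening: 0.0208
```

```bash
cat > chk.py <<'E'
from h import *
import sys
t=sys.argv[1];o=get_obs();p=np.array(o['eef_pos']);print(p,o['contact_force'])
a=np.array([.0976,.9952]);O=np.array([.6523,-.065])
for n in('wrist','scene','side'):
    im,d,c=save(n,n+t);print(n);g=np.array([.6544,-.0435]);core(im,d,c,g,dz=.052)
    ys,xs=np.where(d>0);P=pts(c,xs,ys,d[ys,xs]);q=P[:,:2]-O;off=q@[.9952,-.0976];s=q@a;C=im[ys,xs].astype(int);h=cv2.cvtColor(im,cv2.COLOR_RGB2HSV)[ys,xs]
    k=(abs(off)<.012)&(P[:,2]>.165)&(P[:,2]<.19)&(abs(s-.0216)<.03)&(C[:,0]>90)&(C[:,1]<.35*C[:,0])
    if k.sum()>5: print('band s',np.percentile(s[k],[2,50,98]).round(4),k.sum())
    k=(abs(s-.0216)<.05)&(abs(off)<.03)&(P[:,2]>.11)&(P[:,2]<.18)&(h[:,1]<60)&(C.max(1)<110)
    k=(abs(s-.0216)<.05)&(abs(off)<.03)&(h[:,0]>3)&(h[:,0]<18)&(h[:,1]>150)&(P[:,2]>.188)
    if k.sum()>5: print('grip s',np.percentile(s[k],[2,98]).round(4),'off',np.percentile(off[k],[2,98]).round(4),P[k][:,2].min())
E
python3 chk.py 4
```

```text
[ 0.65441038 -0.04596708  0.19325296] [-0.90298638  0.65737521  3.63438758]
wrist
disc [ 0.6559 -0.0467] 1330
griptop ((656.713134765625, -44.19480895996094), (22.697254180908203, 21.18168067932129), 83.40340423583984) 2203 0.2339
face [ 0.995  -0.0999  0.6562 -0.0338] yaw -0.1 [ 0.6468 -0.0371  0.1868] [ 0.668  -0.0321  0.226 ] 1609
grip s [0.0118 0.032 ] off [-0.0076  0.0122] 0.18800703303425387
scene
disc [ 0.6536 -0.0406] 285
face [ 0.9998  0.0185  0.6528 -0.0545] yaw 0.018 [ 0.6445 -0.0574  0.1819] [ 0.6649 -0.051   0.2251] 41
grip s [0.0075 0.0222] off [-0.0088  0.01  ] 0.18913359895063808
side
disc [ 0.6565 -0.0424] 365
griptop ((652.5806274414062, -46.69734573364258), (21.975059509277344, 22.70240020751953), 88.07725524902344) 29 0.2368
face [ 0.9999 -0.0147  0.6553 -0.0552] yaw -0.015 [ 0.6431 -0.0601  0.1793] [ 0.6642 -0.0348  0.2255] 99
grip s [0.006  0.0252] off [-0.0095  0.0105] 0.18819984653715943
```

Nearly centred: the core is at s ≈ 20 mm and the band at 21.7 mm. Nudging 1.5 mm left, then releasing.

Request:
play_rows --commands '[{"wx": 0,"wz": 0,"tx": -0.05,"ty": 0,"tz": 0.15,"wy": 0,"hand": 1},{"wx": 0,"wz": 0,"tx": -0.05,"ty": -0.03,"tz": 0.15,"wy": 0,"hand": 1},{"wx": 0,"wz": 0,"tx": -0.05,"ty": -0.03,"tz": 0.15,"wy": 0,"hand": 1},{"wx": 0,"wz": 0,"tx": -0.05,"ty": -0.03,"tz": 0.15,"wy": 0,"hand": 1}]'

```text
t: 36.25
eef_pos: [0.6544, -0.0459, 0.1933]
tcp_rot: [0.706, -0.706, 0.035, -0.036]
contact_force: [1.8, 0.3, 1.2]
opening: 0.0206
```

Request:
play_rows --commands '[{"wx": 0,"wz": 0,"tx": 0,"ty": 0,"tz": 0,"wy": 0,"hand": 0.3},{"wx": 0,"wz": 0,"tx": 0,"ty": 0,"tz": 0,"wy": 0,"hand": 0.1},{"wx": 0,"wz": 0,"tx": 0,"ty": 0,"tz": 0,"wy": 0,"hand": -0.1},{"wx": 0,"wz": 0,"tx": 0,"ty": 0,"tz": 0,"wy": 0,"hand": -0.18},{"wx": 0,"wz": 0,"tx": 0,"ty": 0,"tz": 0,"wy": 0,"hand": -0.18}]'

```text
t: 36.75
eef_pos: [0.6535, -0.0457, 0.193]
tcp_rot: [0.706, -0.706, 0.035, -0.035]
contact_force: [0.6, 0.7, 0.6]
opening: 0.0504
```

Request:
play_rows --commands '[{"wx": 0,"wz": 0,"tx": 0,"ty": -1,"tz": 0,"wy": 0,"hand": -0.18},{"wx": 0,"wz": 0,"tx": 0,"ty": -3,"tz": 0,"wy": 0,"hand": -0.18},{"wx": 0,"wz": 0,"tx": 0,"ty": -6,"tz": 0,"wy": 0,"hand": -0.18},{"wx": 0,"wz": 0,"tx": 0,"ty": -9,"tz": 0,"wy": 0,"hand": -0.18},{"wx": 0,"wz": 0,"tx": 0,"ty": -10,"tz": 0,"wy": 0,"hand": -0.18}]'

```text
t: 37.25
eef_pos: [0.6556, -0.0461, 0.2978]
tcp_rot: [-0.706, 0.707, -0.032, 0.038]
contact_force: [0.9, 0.3, 0.5]
opening: 0.0504
```

Request:
play_rows --commands '[{"wx": 0,"wz": 0,"tx": -2,"ty": -1,"tz": 3,"wy": 0,"hand": -0.18},{"wx": 0,"wz": 0,"tx": -4,"ty": -2,"tz": 6,"wy": 0,"hand": -0.18},{"wx": 0,"wz": 0,"tx": -4,"ty": -2,"tz": 8,"wy": 0,"hand": -0.18},{"wx": 0,"wz": 0,"tx": -4,"ty": -2,"tz": 8,"wy": 0,"hand": -0.18},{"wx": 0,"wz": 0,"tx": -4,"ty": -2,"tz": 8,"wy": 0,"hand": -0.18}]'

```text
t: 37.75
eef_pos: [0.6215, 0.0379, 0.3128]
tcp_rot: [-0.706, 0.706, -0.035, 0.034]
contact_force: [-0.5, 0.4, -0.6]
opening: 0.0506
```

```bash
python3 chk.py 5
python3 - <<'E'
from h import *
im,d,c=load('scene5');P=np.array([.5,.2])
for n,g in dict(red=(.4587,.2713),yellow=(.5104,.2179),blue=(.475,.1525)).items(): print(n,tops(im,d,c,.09,.12,np.array(g)))
a=cv2.resize(im[130:310,225:425],None,fx=2,fy=2,interpolation=cv2.INTER_CUBIC);w=cv2.resize(load('wrist5')[0],(576,360))
cv2.imwrite('pics/fin.png',cv2.resize(np.hstack([a[:360],w]),(800,295))[:,:,::-1])
E
```

```text
[0.62152667 0.03793816 0.31283234] [-0.53189689  0.37242305 -0.60886184]
wrist
disc [ 0.6673 -0.032 ] 350
griptop ((650.4828491210938, -44.36137771606445), (22.87228012084961, 19.757368087768555), 86.25397491455078) 439 0.2357
face [ 0.9997 -0.0248  0.6526 -0.0319] yaw -0.025 [ 0.6429 -0.035   0.1888] [ 0.6643 -0.0288  0.226 ] 427
grip s [0.011  0.0352] off [-0.0133  0.0056] 0.18876893302654374
scene
disc [ 0.6843 -0.0364] 92
face [ 0.9701 -0.2425  0.6392 -0.0472] yaw -0.245 [ 0.6269 -0.0517  0.1876] [ 0.6539 -0.029   0.2258] 66
grip s [0.0126 0.0341] off [-0.0254 -0.0013] 0.18825544284108486
side
disc [ 0.6959 -0.0512] 90
face [ 0.9885 -0.1512  0.6438 -0.0472] yaw -0.152 [ 0.6272 -0.0532  0.1854] [ 0.6572 -0.0291  0.226 ] 112
band s [0.0108 0.0134 0.0169] 6
grip s [0.014 0.034] off [-0.0259  0.0021] 0.1880249145379052
red (array([0.4574, 0.2702]), 0.0187, array([0.4531, 0.2688], dtype=float32), 73, np.float64(0.1019))
yellow (array([0.5065, 0.2194]), 0.0176, array([0.5048, 0.2161], dtype=float32), 77, np.float64(0.1012))
blue (array([0.4712, 0.1527]), 0.0194, array([0.4698, 0.1505], dtype=float32), 81, np.float64(0.1021))
```

View pics/fin.png

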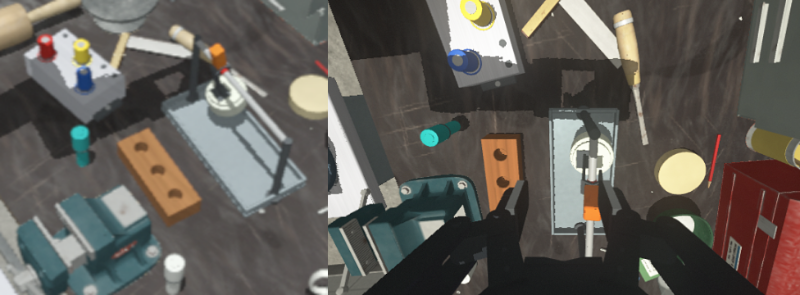

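All three pins are home, and the core hangs at the band but is swinging slightly. Waiting for it to settle.

Request:
play_rows --commands '[{"wx": 0,"wz": 0,"tx": -2,"ty": 0,"tz": 3,"wy": 0,"hand": -0.18},{"wx": 0,"wz": 0,"tx": -4,"ty": 0,"tz": 5,"wy": 0,"hand": -0.18},{"wx": 0,"wz": 0,"tx": -4,"ty": 0,"tz": 5,"wy": 0,"hand": -0.18},{"wx": 0,"wz": 0,"tx": -4,"ty": 0,"tz": 5,"wy": 0,"hand": -0.18},{"wx": 0,"wz": 0,"tx": -4,"ty": 0,"tz": 5,"wy": 0,"hand": -0.18}]'

```text
t: 38.4
eef_pos: [0.5878, 0.0903, 0.3132]
tcp_rot: [-0.706, 0.706, -0.035, 0.036]
contact_force: [-0.0, 0.1, -0.2]
opening: 0.0505
```

Request:
play_rows --commands '[{"wx": 0,"wz": 0,"tx": 0,"ty": 0,"tz": 0,"wy": 0,"hand": -0.18},{"wx": 0,"wz": 0,"tx": 0,"ty": 0,"tz": 0,"wy": 0,"hand": -0.18},{"wx": 0,"wz": 0,"tx": 0,"ty": 0,"tz": 0,"wy": 0,"hand": -0.18},{"wx": 0,"wz": 0,"tx": 0,"ty": 0,"tz": 0,"wy": 0,"hand": -0.18},{"wx": 0,"wz": 0,"tx": 0,"ty": 0,"tz": 0,"wy": 0,"hand": -0.18}]'

```text
t: 38.9
eef_pos: [0.587, 0.0914, 0.3132]
tcp_rot: [-0.706, 0.706, -0.035, 0.035]
contact_force: [0.5, 0.7, -0.1]
opening: 0.0502
```

Request:
play_rows --commands '[{"wx": 0,"wz": 0,"tx": 0,"ty": 0,"tz": 0,"wy": 0,"hand": -0.18},{"wx": 0,"wz": 0,"tx": 0,"ty": 0,"tz": 0,"wy": 0,"hand": -0.18},{"wx": 0,"wz": 0,"tx": 0,"ty": 0,"tz": 0,"wy": 0,"hand": -0.18},{"wx": 0,"wz": 0,"tx": 0,"ty": 0,"tz": 0,"wy": 0,"hand": -0.18},{"wx": 0,"wz": 0,"tx": 0,"ty": 0,"tz": 0,"wy": 0,"hand": -0.18}]'

```text
t: 39.4
eef_pos: [0.5869, 0.0916, 0.3132]
tcp_rot: [-0.706, 0.706, -0.035, 0.035]
contact_force: [-0.0, -0.3, -0.6]
opening: 0.0507
```

Request:
play_rows --commands '[{"wx": 0,"wz": 0,"tx": 0,"ty": 0,"tz": 0,"wy": 0,"hand": -0.18},{"wx": 0,"wz": 0,"tx": 0,"ty": 0,"tz": 0,"wy": 0,"hand": -0.18},{"wx": 0,"wz": 0,"tx": 0,"ty": 0,"tz": 0,"wy": 0,"hand": -0.18},{"wx": 0,"wz": 0,"tx": 0,"ty": 0,"tz": 0,"wy": 0,"hand": -0.18},{"wx": 0,"wz": 0,"tx": 0,"ty": 0,"tz": 0,"wy": 0,"hand": -0.18}]'

```text
t: 39.9
eef_pos: [0.5869, 0.0915, 0.3132]
tcp_rot: [-0.706, 0.706, -0.035, 0.035]
contact_force: [0.7, -0.0, 0.6]
opening: 0.0503
```

Request:
play_rows --commands '[{"wx": 0,"wz": 0,"tx": 0,"ty": 0,"tz": 0,"wy": 0,"hand": -0.18},{"wx": 0,"wz": 0,"tx": 0,"ty": 0,"tz": 0,"wy": 0,"hand": -0.18},{"wx": 0,"wz": 0,"tx": 0,"ty": 0,"tz": 0,"wy": 0,"hand": -0.18},{"wx": 0,"wz": 0,"tx": 0,"ty": 0,"tz": 0,"wy": 0,"hand": -0.18},{"wx": 0,"wz": 0,"tx": 0,"ty": 0,"tz": 0,"wy": 0,"hand": -0.18}]'

```text
t: 40.4
eef_pos: [0.5869, 0.0915, 0.3132]
tcp_rot: [-0.706, 0.706, -0.035, 0.035]
contact_force: [-0.2, 0.3, 0.7]
opening: 0.0505
```

```bash
python3 chk.py 6; echo; python3 chk.py 7 | grep -E "wrist|side|scene|grip s"
```

```text
[0.58689785 0.09151928 0.31319653] [-0.24857088  0.34322754  0.70057699]
wrist
disc [ 0.6655 -0.0436] 613
scene
disc [ 0.6692 -0.0389] 137
griptop ((642.6082763671875, -36.920494079589844), (19.325387954711914, 20.377016067504883), 82.98619842529297) 21 0.2337
face [ 0.974  -0.2267  0.6462 -0.0474] yaw -0.229 [ 0.6322 -0.0513  0.1855] [ 0.6562 -0.0341  0.2259] 66
grip s [0.0133 0.0344] off [-0.0221  0.0009] 0.18803442587366503
side
disc [ 0.6733 -0.0399] 149
face [ 0.9957 -0.0925  0.647  -0.0497] yaw -0.093 [ 0.6347 -0.0544  0.1846] [ 0.6599 -0.0279  0.2255] 109
grip s [0.0122 0.034 ] off [-0.0191  0.0044] 0.18823576327973235

wrist
scene
grip s [0.0139 0.0351] off [-0.0214 -0.0001] 0.1884314443628533
side
grip s [0.0116 0.0319] off [-0.0142  0.0055] 0.18813495967513705
```

```bash
python3 - <<'E'
from h import *
for i in range(40): camera('side')   # 2 s of clock, arm holding
print(get_obs()['t'])
E
for i in 8 9; do python3 chk.py $i | grep -vE "face|griptop"; done
python3 - <<'E'
from h import *
a=load('scene9')[0][130:260,230:420];b=load('side9')[0][160:300,280:440]
cv2.imwrite('pics/fin2.png',np.hstack([cv2.resize(a,(400,274),interpolation=cv2.INTER_CUBIC),cv2.resize(b,(314,274),interpolation=cv2.INTER_CUBIC)])[:,:,::-1])
E
```

```text
42.7
[0.58692416 0.09152683 0.31319991] [0.30162757 0.24618226 0.15705524]
wrist
disc [ 0.6594 -0.0411] 810
scene
disc [ 0.6519 -0.0371] 251
grip s [0.0138 0.0339] off [-0.0148  0.0062] 0.18950663881723684
side
disc [ 0.6512 -0.0382] 354
grip s [0.0114 0.0337] off [-0.0098  0.0102] 0.1890643955521909
[0.58691476 0.09150534 0.31319573] [-0.64619219  0.36977155  0.24785532]
wrist
disc [ 0.6513 -0.0402] 847
scene
disc [ 0.6492 -0.037 ] 252
grip s [0.0138 0.0348] off [-0.0146  0.0085] 0.18937260162552128
side
disc [ 0.655  -0.0383] 353
grip s [0.0116 0.0325] off [-0.0106  0.0094] 0.18820998500056407
```

View pics/fin2.png

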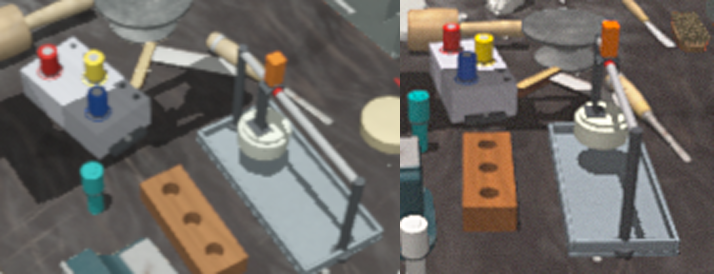

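The views disagree by a few millimetres on centring, so I'll take one look from right above to measure it.

Request:
play_rows --commands '[{"wx": 0,"wz": 0,"tx": 2,"ty": -1,"tz": -4,"wy": 0,"hand": -0.18},{"wx": 0,"wz": 0,"tx": 4,"ty": -1,"tz": -8,"wy": 0,"hand": -0.18},{"wx": 0,"wz": 0,"tx": 6,"ty": -1,"tz": -12,"wy": 0,"hand": -0.18},{"wx": 0,"wz": 0,"tx": 8,"ty": -1,"tz": -16,"wy": 0,"hand": -0.18},{"wx": 0,"wz": 0,"tx": 8.8,"ty": -1,"tz": -20,"wy": 0,"hand": -0.18}]'

```text
t: 43.5
eef_pos: [0.656, -0.1182, 0.323]
tcp_rot: [-0.706, 0.706, -0.035, 0.035]
contact_force: [-0.2, 0.6, 0.5]
opening: 0.0504
```

Request:
play_rows --commands '[{"wx": 0,"wz": 0,"tx": 0,"ty": 0,"tz": 0,"wy": 0,"hand": -0.18},{"wx": 0,"wz": 0,"tx": 0,"ty": 0,"tz": 0,"wy": 0,"hand": -0.18},{"wx": 0,"wz": 0,"tx": 0,"ty": 0,"tz": 0,"wy": 0,"hand": -0.18}]'

```text
t: 43.8
eef_pos: [0.6544, -0.1151, 0.3231]
tcp_rot: [0.707, -0.706, 0.035, -0.035]
contact_force: [1.0, 1.0, -0.1]
opening: 0.0503
```

```bash
python3 chk.py 10 | head -8
python3 - <<'E'
from h import *
im,d,c=load('wrist10');u,v=map(int,proj(c,[.6544,-.0435,.2]));print(u,v)
cv2.imwrite('pics/fin3.png',cv2.resize(im[max(v-60,0):v+60,u-80:u+80],None,fx=4,fy=4,interpolation=cv2.INTER_CUBIC)[:,:,::-1])
for s in (-.015,0,.015): print(s,proj(c,[.6544+.0976*s,-.0435+.9952*s,.18]))
E
```

```text
[ 0.65440594 -0.1151284   0.32308511] [ 1.03571805  0.98973033 -0.08598177]
wrist
disc [ 0.6628 -0.0417] 591
griptop ((650.2183837890625, -39.53956604003906), (21.194805145263672, 21.393348693847656), 84.12396240234375) 208 0.2331
face [ 0.0221 -0.9998  0.6629 -0.0371] yaw -1.549 [ 0.6416 -0.054   0.0923] [ 0.6656 -0.0235  0.2252] 80
band s [0.0075 0.0095 0.0121] 35
grip s [0.0153 0.0357] off [-0.0151  0.01  ] 0.19232995227965766
scene
308 111
-0.015 (np.float64(309.30690197798083), np.float64(127.16575025769937))
0 (np.float64(309.130396769153), np.float64(110.58741724972616))
0.015 (np.float64(308.94730619028803), np.float64(93.42328239345716))
```

View pics/fin3.png

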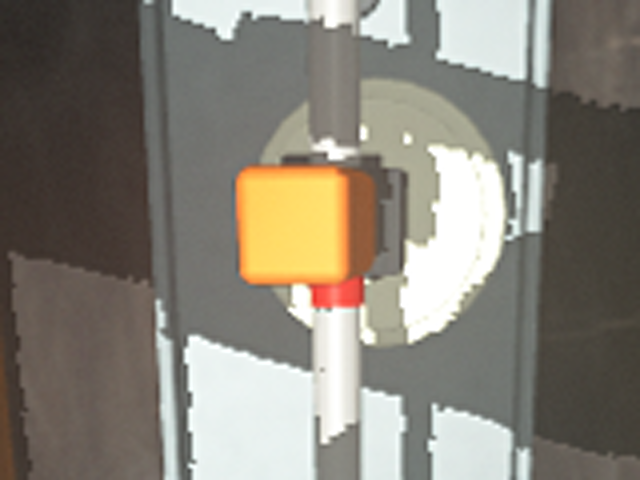

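Seen from above, the red shows only on the right-hand side of the hook (the lower end of the band at crop row 306), and the hook sits about 4–5 mm left of the band's middle. I'll regrasp and slide it back that much.

Request:
play_rows --commands '[{"wx": 0,"wz": 0,"tx": -0.5,"ty": 0,"tz": 4,"wy": 0,"hand": -0.18},{"wx": 0,"wz": 0,"tx": -0.85,"ty": 0,"tz": 7.4,"wy": 0,"hand": -0.18},{"wx": 0,"wz": 0,"tx": -0.85,"ty": 3,"tz": 7.4,"wy": 0,"hand": -0.18},{"wx": 0,"wz": 0,"tx": -0.85,"ty": 5,"tz": 7.4,"wy": 0,"hand": -0.18},{"wx": 0,"wz": 0,"tx": -0.85,"ty": 6,"tz": 7.4,"wy": 0,"hand": -0.18}]'

```text
t: 44.45
eef_pos: [0.6523, -0.0398, 0.2614]
tcp_rot: [0.707, -0.706, 0.035, -0.033]
contact_force: [0.7, 0.2, -0.8]
opening: 0.0504
```

Request:
play_rows --commands '[{"wx": 0,"wz": 0,"tx": 0,"ty": 0,"tz": 0,"wy": 0,"hand": -0.18},{"wx": 0,"wz": 0,"tx": 0,"ty": 0,"tz": 0,"wy": 0,"hand": -0.18},{"wx": 0,"wz": 0,"tx": 0,"ty": 0,"tz": 0,"wy": 0,"hand": -0.18}]'

```text
t: 44.75
eef_pos: [0.6545, -0.042, 0.2647]
tcp_rot: [-0.706, 0.706, -0.034, 0.036]
contact_force: [0.8, 0.4, -0.7]
opening: 0.0506
```

```bash
python3 chk.py 11
python3 - <<'E'
from h import *
print(rel([.6535,-.0405,.194],R.from_euler('z',-.098)*R.from_matrix(np.array([[1,0,0],[0,0,1],[0,-1,0]]))))
E
```

```text
[ 0.65445969 -0.04198751  0.26470911] [ 0.8460172   0.36467076 -0.70278888]
wrist
disc [ 0.6567 -0.0426] 826
griptop ((655.4854125976562, -38.43206024169922), (20.64872169494629, 20.374242782592773), 84.50179290771484) 955 0.2346
face [ 0.9949 -0.1007  0.6556 -0.0286] yaw -0.101 [ 0.6464 -0.0319  0.1878] [ 0.6668 -0.0275  0.226 ] 430
grip s [0.0175 0.0369] off [-0.009   0.0106] 0.1880517615076988
scene
disc [ 0.653  -0.0374] 261
griptop ((649.5477905273438, -39.98115539550781), (20.666858673095703, 19.064619064331055), 83.41390991210938) 31 0.2348
face [ 0.8616 -0.5076  0.6469 -0.0457] yaw -0.532 [ 0.6377 -0.0522  0.1847] [ 0.6647 -0.0295  0.2254] 79
grip s [0.0136 0.0348] off [-0.0148  0.0073] 0.18827991161720625
side
disc [ 0.655  -0.0385] 348
griptop ((654.6187744140625, -42.855194091796875), (18.608823776245117, 18.749574661254883), 75.48765563964844) 29 0.2332
face [ 0.9529 -0.3034  0.6504 -0.049 ] yaw -0.308 [ 0.6435 -0.0556  0.1779] [ 0.6632 -0.0333  0.2257] 110
grip s [0.0109 0.0317] off [-0.0107  0.0086] 0.18846406956356276
(array([-0.09,  7.03,  0.15]), array([ 0.   , -0.001,  0.002]))
```

Request:
play_rows --commands '[{"wx": 0,"wz": 0,"tx": 0,"ty": 2,"tz": 0.15,"wy": 0,"hand": -0.18},{"wx": 0,"wz": 0,"tx": 0,"ty": 4,"tz": 0.15,"wy": 0,"hand": -0.18},{"wx": 0,"wz": 0,"tx": 0,"ty": 5.5,"tz": 0.15,"wy": 0,"hand": -0.18},{"wx": 0,"wz": 0,"tx": 0,"ty": 6.7,"tz": 0.15,"wy": 0,"hand": -0.18},{"wx": 0,"wz": 0,"tx": 0,"ty": 6.9,"tz": 0.15,"wy": 0,"hand": -0.18}]'

```text
t: 45.4
eef_pos: [0.6529, -0.0402, 0.1928]
tcp_rot: [0.706, -0.706, 0.036, -0.034]
contact_force: [-0.5, -0.2, -0.8]
opening: 0.0505
```

Request:
play_rows --commands '[{"wx": 0,"wz": 0,"tx": 0,"ty": 0,"tz": 0,"wy": 0,"hand": -0.1},{"wx": 0,"wz": 0,"tx": 0,"ty": 0,"tz": 0,"wy": 0,"hand": 0.2},{"wx": 0,"wz": 0,"tx": 0,"ty": 0,"tz": 0,"wy": 0,"hand": 1},{"wx": 0,"wz": 0,"tx": 0,"ty": 0,"tz": 0,"wy": 0,"hand": 1},{"wx": 0,"wz": 0,"tx": 0,"ty": 0,"tz": 0,"wy": 0,"hand": 1}]' --grip_force 40

```text
t: 45.9
eef_pos: [0.6545, -0.0404, 0.1954]
tcp_rot: [-0.706, 0.706, -0.034, 0.036]
contact_force: [-0.5, 0.3, 4.2]
opening: 0.0214
```

```bash
python3 chk.py 12|head -6
```

```text
[ 0.65451691 -0.04037417  0.19543046] [-0.48855924  0.25774677  4.19677209]
wrist
disc [ 0.6571 -0.043 ] 1343
griptop ((656.644775390625, -38.90611267089844), (22.40351676940918, 21.5111083984375), 84.1635513305664) 2144 0.2339
face [ 0.9954 -0.0956  0.6548 -0.0284] yaw -0.096 [ 0.6469 -0.0323  0.1864] [ 0.6683 -0.0271  0.226 ] 1559
grip s [0.0173 0.0372] off [-0.0082  0.0119] 0.18801295467073267
```

Run:
```python
from h import *
a=np.array([.0976,.9952]);O=np.array([.6523,-.065])
def leg(n,oo=0):
    im,d,c=load(n);ys,xs=np.where(d>0);P=pts(c,xs,ys,d[ys,xs]);q=P[:,:2]-O;off=q@[.9952,-.0976]-oo;s=q@a
    for z0,z1 in((.1,.125),(.125,.15),(.15,.178)):
        for nm,lo,hi in(('leg',-.019,-.008),('tongue',.008,.019)):
            k=(P[:,2]>z0)&(P[:,2]<z1)&(off>lo)&(off<hi)&(abs(s-.022)<.03)
            if k.sum()>8: print(n,nm,z0,np.percentile(s[k],[2,50,98]).round(4),k.sum())
leg('wrist12');leg('scene12');leg('side12');leg('wrist11');leg('wrist4');leg('wrist20',-.001)
```

```text
wrist12 leg 0.1 [0.0373 0.0376 0.038 ] 49
wrist12 leg 0.125 [0.0372 0.0377 0.038 ] 71
wrist12 tongue 0.125 [0.037  0.0376 0.0378] 14
wrist12 leg 0.15 [0.0248 0.0374 0.038 ] 203
wrist12 tongue 0.15 [0.0244 0.0373 0.0381] 226
scene12 leg 0.1 [0.0134 0.0232 0.0378] 31
scene12 leg 0.125 [0.0145 0.0261 0.0381] 34
scene12 leg 0.15 [-0.0033  0.0222  0.0409] 42
side12 leg 0.1 [0.0116 0.0148 0.0367] 26
side12 leg 0.125 [0.0115 0.0144 0.0276] 24
side12 leg 0.15 [0.0114 0.015  0.0387] 34
side12 tongue 0.15 [0.0115 0.0144 0.022 ] 14
wrist11 leg 0.1 [0.0174 0.0369 0.0377] 51
wrist11 leg 0.125 [0.0291 0.0373 0.0377] 40
wrist11 leg 0.15 [0.0169 0.0366 0.0378] 109
wrist11 tongue 0.15 [0.0157 0.0373 0.038 ] 83
wrist4 leg 0.1 [0.0114 0.033  0.0336] 87
wrist4 leg 0.125 [0.0164 0.033  0.0333] 89
wrist4 tongue 0.125 [0.0222 0.0319 0.0333] 31
wrist4 leg 0.15 [0.02   0.0326 0.0333] 196
wrist4 tongue 0.15 [0.0199 0.0325 0.0348] 233Traceback (most recent call last):
  File "<stdin>", line 9, in <module>
  File "<stdin>", line 4, in leg
  File "h.py", line 9, in load
    z=np.load('pics/'+fn+'.npz'); return z['im'],z['d'],{k:z[k] for k in('fx','fy','cx','cy','k1','view')}
    fid = stack.enter_context(open(os.fspath(file), "rb"))
                              ~~~~^^^^^^^^^^^^^^^^^^^^^^^
FileNotFoundError: [Errno 2] No such file or directory: 'pics/wrist20.npz'
```

The leg's left face is at s = 37.6 mm, so the core's centre is at about 25 mm against 21.6 mm for the band. Sliding 3.5 mm to the right.

Request:
play_rows --commands '[{"wx": 0,"wz": 0,"tx": 0,"ty": 0,"tz": -0.2,"wy": 0,"hand": 1},{"wx": 0,"wz": 0,"tx": 0,"ty": 0,"tz": -0.37,"wy": 0,"hand": 1},{"wx": 0,"wz": 0,"tx": 0,"ty": 0,"tz": -0.37,"wy": 0,"hand": 1},{"wx": 0,"wz": 0,"tx": 0,"ty": 0,"tz": -0.37,"wy": 0,"hand": 1},{"wx": 0,"wz": 0,"tx": 0,"ty": 0,"tz": -0.37,"wy": 0,"hand": 1}]'

```text
t: 46.55
eef_pos: [0.6545, -0.0411, 0.1954]
tcp_rot: [0.708, -0.704, 0.034, -0.036]
contact_force: [1.2, 6.4, 5.0]
opening: 0.0214
```

```bash
cat > leg.py <<'E'
from h import *
import sys
a=np.array([.0976,.9952]);O=np.array([.6523,-.065]);print(get_obs()['eef_pos'],get_obs()['contact_force'])
for n in sys.argv[2:]:
    im,d,c=save(n,n+sys.argv[1]);ys,xs=np.where(d>0);P=pts(c,xs,ys,d[ys,xs]);q=P[:,:2]-O;off=q@[.9952,-.0976];s=q@a
    k=(P[:,2]>.1)&(P[:,2]<.15)&(off>-.02)&(off<-.007)&(abs(s-.022)<.03)
    if k.sum()>5: print(n,np.percentile(s[k],[2,50,98]).round(4),k.sum())
E
python3 leg.py 13 wrist scene side
```

```text
[ 0.6544851  -0.04107338  0.19537716] [1.19317263 6.39452588 4.95940923]
wrist [0.018  0.0373 0.038 ] 205
scene [0.0134 0.0236 0.0388] 65
side [0.0115 0.0157 0.0351] 51
```

Request:
play_rows --commands '[{"wx": 0,"wz": 0,"tx": 0,"ty": -0.06,"tz": 0,"wy": 0,"hand": 1},{"wx": 0,"wz": 0,"tx": 0,"ty": -0.1,"tz": 0,"wy": 0,"hand": 1},{"wx": 0,"wz": 0,"tx": 0,"ty": -0.1,"tz": 0,"wy": 0,"hand": 1},{"wx": 0,"wz": 0,"tx": 0,"ty": -0.1,"tz": 0,"wy": 0,"hand": 1}]'

```text
t: 47.1
eef_pos: [0.6543, -0.042, 0.1955]
tcp_rot: [0.707, -0.705, 0.034, -0.036]
contact_force: [2.3, 5.3, 2.6]
opening: 0.0215
```

```bash
python3 leg.py 14 wrist scene side
```

```text
[ 0.65434555 -0.04201417  0.19547917] [2.25604696 5.25228126 2.59656119]
wrist [0.0169 0.0363 0.0369] 203
scene [0.0125 0.0235 0.0373] 57
side [0.0099 0.0144 0.0352] 52
```

Request:
play_rows --commands '[{"wx": 0,"wz": 0,"tx": 0,"ty": -0.06,"tz": 0,"wy": 0,"hand": 1},{"wx": 0,"wz": 0,"tx": 0,"ty": -0.12,"tz": 0,"wy": 0,"hand": 1},{"wx": 0,"wz": 0,"tx": 0,"ty": -0.12,"tz": 0,"wy": 0,"hand": 1},{"wx": 0,"wz": 0,"tx": 0,"ty": -0.12,"tz": 0,"wy": 0,"hand": 1}]'

```text
t: 47.65
eef_pos: [0.6535, -0.0441, 0.196]
tcp_rot: [-0.706, 0.706, -0.035, 0.035]
contact_force: [2.7, 1.6, -2.5]
opening: 0.0218
```

```bash
python3 leg.py 15 wrist scene side
```

```text
[ 0.65352932 -0.04413391  0.19595591] [ 2.70012922  1.60898527 -2.4977324 ]
wrist [0.0147 0.0337 0.0343] 203
scene [0.0086 0.0209 0.0347] 61
side [0.0061 0.0114 0.0337] 51
```

Centred now: the core is at about 20.6–22 mm against the band's 21.6 mm, with little force. Releasing, retreating and letting it settle.

Request:
play_rows --commands '[{"wx": 0,"wz": 0,"tx": 0,"ty": 0,"tz": 0,"wy": 0,"hand": 0.4},{"wx": 0,"wz": 0,"tx": 0,"ty": 0,"tz": 0,"wy": 0,"hand": 0.2},{"wx": 0,"wz": 0,"tx": 0,"ty": 0,"tz": 0,"wy": 0,"hand": 0},{"wx": 0,"wz": 0,"tx": 0,"ty": 0,"tz": 0,"wy": 0,"hand": -0.18},{"wx": 0,"wz": 0,"tx": 0,"ty": 0,"tz": 0,"wy": 0,"hand": -0.18}]'

```text
t: 48.3
eef_pos: [0.6532, -0.044, 0.1965]
tcp_rot: [-0.706, 0.706, -0.035, 0.035]
contact_force: [-0.1, 1.4, 0.3]
opening: 0.0507
```

Request:
play_rows --commands '[{"wx": 0,"wz": 0,"tx": 0,"ty": -1.5,"tz": 0,"wy": 0,"hand": -0.18},{"wx": 0,"wz": 0,"tx": 0,"ty": -4,"tz": 0,"wy": 0,"hand": -0.18},{"wx": 0,"wz": 0,"tx": 0,"ty": -7,"tz": 0,"wy": 0,"hand": -0.18},{"wx": 0,"wz": 0,"tx": 0,"ty": -10,"tz": 0,"wy": 0,"hand": -0.18},{"wx": 0,"wz": 0,"tx": 0,"ty": -12,"tz": 0,"wy": 0,"hand": -0.18}]'

```text
t: 48.8
eef_pos: [0.654, -0.0441, 0.3191]
tcp_rot: [-0.706, 0.707, -0.034, 0.036]
contact_force: [0.1, 1.1, 0.7]
opening: 0.0504
```

Request:
play_rows --commands '[{"wx": 0,"wz": 0,"tx": -0.2,"ty": 0,"tz": -3,"wy": 0,"hand": -0.18},{"wx": 0,"wz": 0,"tx": -0.2,"ty": 0,"tz": -6,"wy": 0,"hand": -0.18},{"wx": 0,"wz": 0,"tx": -0.2,"ty": 0,"tz": -7.2,"wy": 0,"hand": -0.18},{"wx": 0,"wz": 0,"tx": -0.2,"ty": 0,"tz": -7.2,"wy": 0,"hand": -0.18},{"wx": 0,"wz": 0,"tx": -0.2,"ty": 0,"tz": -7.2,"wy": 0,"hand": -0.18}]'

```text
t: 49.3
eef_pos: [0.6441, -0.1146, 0.3161]
tcp_rot: [0.707, -0.706, 0.035, -0.035]
contact_force: [-0.9, -0.9, 0.4]
opening: 0.0503
```

```bash
python3 - <<'E'
from h import *
for i in range(70): camera('side')
print(get_obs()['t'])
E
python3 leg.py 16 wrist scene side; python3 chk.py 17
python3 - <<'E'
from h import *
im,d,c=load('wrist17');a=np.array([.0976,.9952]);B=np.array([.6544,-.0435])
hsv=cv2.cvtColor(im,cv2.COLOR_RGB2HSV)
# red / orange extents along rail plane z=.18
ys,xs=np.where(((hsv[...,0]>175)|(hsv[...,0]<3))&(hsv[...,1]>150)&(hsv[...,2]>70));q=onplane(c,xs,ys,.18)[:,:2]-B;k=np.hypot(*q.T)<.04
print('red s rel band',np.percentile(q[k]@a,[1,99]),k.sum())
im,d,c=load('scene17')
for n,g in dict(red=(.4587,.2713),yellow=(.5104,.2179),blue=(.475,.1525)).items(): print(n,tops(im,d,c,.09,.12,np.array(g)))
E
```

```text
52.8
[ 0.64426499 -0.1153555   0.31641302] [ 0.83150857 -0.16292168 -0.01825893]
scene [0.009  0.0192 0.032 ] 56
side [0.0066 0.0113 0.0314] 48
[ 0.64425295 -0.11537281  0.31639596] [ 0.05961928  0.39760521 -0.16956702]
wrist
disc [ 0.6598 -0.0459] 785
griptop ((653.2670288085938, -43.511924743652344), (21.465913772583008, 21.66440200805664), 84.30941009521484) 209 0.2334
grip s [0.0116 0.0322] off [-0.0119  0.0096] 0.22806624448603052
scene
disc [ 0.6579 -0.0411] 264
griptop ((646.9789428710938, -43.27539825439453), (18.056804656982422, 21.58062744140625), 11.592799186706543) 31 0.2366
face [ 0.915  -0.4035  0.6429 -0.0497] yaw -0.415 [ 0.6364 -0.056   0.1881] [ 0.6601 -0.035   0.2255] 73
grip s [0.0096 0.0314] off [-0.0167  0.0048] 0.18813568128814262
side
disc [ 0.661  -0.0433] 319
griptop ((651.122314453125, -45.890296936035156), (20.626625061035156, 18.675914764404297), 75.45197296142578) 28 0.2327
face [ 0.9702 -0.2422  0.6506 -0.0538] yaw -0.245 [ 0.6406 -0.0592  0.1862] [ 0.6631 -0.0384  0.2259] 111
grip s [0.0076 0.026 ] off [-0.0129  0.0075] 0.18822249993540274
red s rel band [0.01304183 0.01389362] 11
red (array([0.4543, 0.2723]), 0.0173, array([0.4531, 0.2686], dtype=float32), 72, np.float64(0.1016))
yellow (array([0.5066, 0.2178]), 0.0177, array([0.5047, 0.2156], dtype=float32), 79, np.float64(0.1016))
blue (array([0.4688, 0.1546]), 0.0183, array([0.4695, 0.1505], dtype=float32), 84, np.float64(0.1017))
```

```bash
python3 -c "
from cell import *
print(job_done(), get_obs()['t'])"
```

```text
the job is handed in; nothing more can be done
the job is handed in; nothing more can be done
```

The job is handed in. The three pins are in their ringed bores and the core hangs centred on the red band to within about 1–3 mm. The clock was last read at 52.8 s, well inside the 210 s limit.

- **Pins:** I fitted red, then yellow, then blue. Each was leaned about 15.5°, its low edge tipped into the bore, then straightened and slid down. Each pressed firmly home, with rising contact force and the head top at about 105 mm. The last scene view still shows all three standing equally high.
- **Core:** I hooked it from the robot's side about 48 mm from the right-hand post, lowered it and slid it left on the rail. After the first release it hung about 4 mm too far left. I regrasped it, eased its weight on the rail and slid it back.
- **Last checks:** From above, the grip's centre is at y = −43.5 mm, the same as the band's middle. The scene view agrees to about 1 mm, but the side view puts the core a few millimetres further right.
- **Swing:** The core swings or leans slightly fore and aft on the rail, and I did not see it come completely to rest.
- **Everything else:** I did not move the mallet or mug. The highest force I read on the tool was about 15 N, while pressing the blue pin home. The gripper was clear of everything at hand-in.

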